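# Count three rubbing stones into the soaking basin

### The arm

A 6-joint arm with a two-finger parallel gripper is mounted at the origin on the work surface. World frame = base frame: x ahead of the robot, y to its left, z up, the work surface at z = 0. Lengths are in mm, angles in rad, forces in N, time in s.
With the tool pointing down it reaches from about 350 to 725 mm from the base axis. Payload 6 kg.
Tool frame: the origin (TCP) lies between the finger pads; the fingertips stand r.tip_extent ahead of it and the grasp point (between the pads) lies 6 mm ahead of it (r.tip_extent is the distance from the TCP to the fingertips, in mm); z points along the fingers, y is the line along which they close (so a half turn about z gives the same grasp; the last joint's range is limited). The gripper opens to 85 mm and grips with 20 to 120 N. Pads are 22 mm wide; open, the fingers measure 114 mm over their backs; the gripper's body (76 mm by 85 mm) begins 54 mm behind the grasp point. The pads swing forward as they close: fully open they stand 13 mm farther back than shut.
Start: joints at [1.54, 0.04, 0.085, 0, -1.615, -0.334], TCP at [214.03, 560.506, 256.261] pointing down, gripper open.
Joint ranges: [-2.56, 2.56], [-1.29, 2.01], [-1.08, 1.49], [-3.29, 1.98], [-2.81, -0.18], [-2.99, 2.99]. Speed limits (rad/s): [2.57, 2.57, 3.01, 3.14, 3.14, 3.14].

### API

Orientations are given as a unit quaternion [x, y, z, w].
In Python, from rig import r, imaging, models gives the robot as it stands.
- The arm moves only by the tool arm_command, never from a script. Its argument "series" is a list of rows, each a list of 3 entries, a list of its own where there are three numbers: the shift along the tool's x, y, z in m, then the turn, a rotation vector about the tool's x, y, z in rad, then the opening, from 0 (shut) to 1 (fully open). A call has 1 to 20 rows; each row shifts and turns the commanded pose from where the row before left it, along the tool's axes as they then stand; what a row does not reach is not made up. A row lasts 1/10 s, in which the tool goes at most 50 mm and 8.59 degrees, less where a joint would pass 70% of its speed; a pose out of reach is approached as far as the arm can. A call with a gripper value outside its range is refused whole. The fingers move at their own pace and stop on an object; "newtons" is the grip in N (left out, the last holds). Time passes only in rows, so rows that do not move let the fingers close. It gives the time, the measured TCP pose, the force, the opening and the grip force at its end, in the units of the state.
- r.sense(): the state, without advancing time (a new reading comes with each control period).
- imaging.get_image(name): name is "scene" or "top" or "wrist"; returns a dict with "image" (400x640x3 uint8, red, green, blue), "camera_matrix" (3x3 intrinsics, pixels), "dist" ([k1, k2, p1, p2, k3] as OpenCV has them; the pictures are not rectified), "eye" and "rotation" of the camera in the world; the wrist camera has in their place "hand_eye" (4x4, takes a point from camera to tool coordinates, whose origin is the TCP and whose axes are the flange's). Camera axes: x right, y down, z forward; pixel columns grow to the right and rows downward; lengths in mm; the calibration is good to about 2 mm. A picture is of the moment at which its call begins: read the wrist's pose just before it. There is no depth.
- r.close_job(): hands the job in; it is judged then, once.
Trained networks look in a picture, given as the dict that the camera call returned (one of the last four; its "shot" number tells which), for a name from the list of things; names that differ only in an ending like _2 or _b are one class to them, and where a whole thing is asked for, a point or a joint stands for the part that bears it (a point fixed in the world has none). Each returns a list of dicts, best first, with "conf" (0 to 1); they miss things now and then, are a little off and sometimes report something else, mostly with a low value. They report only what shows in the picture. A call takes as long as a camera call.
- models.search_frame(target, picture): "box" ([left, top, right, bottom] in pixels, round what is visible of it).
The state is a dict: "time": time; "qpos": joint angles; "dq": joint speeds; "tau": joint torques, N m; "eef_pos": TCP position; "tool_rot": TCP orientation; "contact_force": force on the tool from outside, world axes, zero at the start; "wrist_torque": the same for the moment, N m; "opening": finger opening in mm; "gripper_force": force on a finger pad.
Only numpy, scipy, OpenCV 4.12 (cv2) and the standard library are available. Lean on these libraries where they do the work, as an engineer would, in place of code of your own. Each camera call takes 0.05 s, during which the arm holds its last target. There are 200 camera calls.

### The job

Get three rubbing stones ready to soak: first nest the aluminium pan fully home in the black basin, its two lugs to the sides, clear of the tipping tray; then count exactly three of the grey stones onto the level tipping tray, tip it by its handle until all three slide into the pan, and bring it back level. Put every stone left over away in the red lacquered tray, and leave the other things on the bench alone.

Things in the scene. Friction and masses are not known exactly. Their poses are not given: they have to be found in the camera images.
- pan: Loose round aluminium pan, flared: outer radius 62 mm at the foot, 82 at the rim, 55 high, wall 4, floor 5, 0.18 kg. Two upright flat lugs on the rim at its own x = -81 and +81 mm, 10 mm thick (radially), 30 wide, tops 91 mm above the underside, 36 mm free above the rim: pinch one across its thickness from above. Origin: centre of the underside, z up.
- pan_mid (a point): Point inside the pan, on its axis, 35 mm above its underside.
- basin_in (a point): Centre of the inner floor (10 mm above the bench) of the fixed black basin, shaped like the pan: inner radius 68 mm at the floor, 92 at the rim; rim 72 mm above the bench, outer radius 100. The nested pan's foot stands on this floor. x is parallel to the tray's hinge, the tray lies on the -y side, z up. Pan lugs on the +x and -x sides are clear of the tray.
- tray_in (a point): Centre of the inner floor of the wooden tipping tray, 115 mm above the bench when level. Turns with the tray: y points to the open lip by the basin (lip at y = +74.5 mm), x across, z up. Inner floor 128 mm (x) by 149 mm (y); walls 12 mm high at both sides and the back, none at the lip.
- tray_bar (a point): Centre of the tray's handle, a round brass bar 14 mm thick, 90 mm long along the tray's x, its centre 30 mm behind the back wall; 132 mm above the bench when level, free above and below. Pinch it from above, fingers closing along the tray's y; it can turn in the fingers as the tray tips.
- hinge (a point): Point on the tray's hinge axis (along the tray's x), 70 mm above the bench, straight below the lip, which swings out over the basin as the tray tips. When level the bar lies 185 mm behind (basin -y) and 62 mm above this axis.
- tray (a joint): Tilt of the tray in rad: 0 level (on a stop), grows as the handle is lifted, stop at 0.95. Light hinge; the tray weighs 0.4 kg and sinks back by itself when let go. The stones start to slide at about 0.45 to 0.65.
- box_in (a point): Centre of the inner floor (5 mm above the bench) of the fixed dark red lacquered tray for stones put away: inner 125 mm (its x) by 210 mm (its y), walls 25 mm high, 5 mm thick.
- stone1: Grey rubbing stone, a loose block 64 (x) by 32 (y) by 28 (z) mm, about 0.11 kg; origin at its centre. Four to six such stones are present; None at the start: absent.
- stone2: Grey rubbing stone, a loose block 64 (x) by 32 (y) by 28 (z) mm, about 0.11 kg; origin at its centre. Four to six such stones are present; None at the start: absent.
- stone3: Grey rubbing stone, a loose block 64 (x) by 32 (y) by 28 (z) mm, about 0.11 kg; origin at its centre. Four to six such stones are present; None at the start: absent.
- stone4: Grey rubbing stone, a loose block 64 (x) by 32 (y) by 28 (z) mm, about 0.11 kg; origin at its centre. Four to six such stones are present; None at the start: absent.
- stone5: Grey rubbing stone, a loose block 64 (x) by 32 (y) by 28 (z) mm, about 0.11 kg; origin at its centre. Four to six such stones are present; None at the start: absent.
- stone6: Grey rubbing stone, a loose block 64 (x) by 32 (y) by 28 (z) mm, about 0.11 kg; origin at its centre. Four to six such stones are present; None at the start: absent.
- mould: Bystander: copper ring mould, 60 mm across, 40 high. Leave it alone. Origin at its underside.
- brush: Bystander: hand brush lying flat. Leave it alone.
- jar: Bystander: small brown lidded jar, 50 mm across, 60 high. Leave it alone. Origin at its underside.
- lid: Bystander: white ceramic disc, 68 mm across, 12 high. Leave it alone. Origin at its underside.
- teacup: Bystander: blue cup, 72 mm across, 55 high. Leave it alone. Origin at its underside.
- spatula: Bystander: spatula, 190 mm long, lying flat. Leave it alone. Origin at its underside.
- dish: Bystander: white bowl, 90 mm across, 30 high. Leave it alone. Origin at its underside.

How it is judged (in metres and radians):
On the way, in this order (a step that is already met when the one before it is completed fails the run):
1. the pan is nested in the basin, its lugs to the sides (horizontal distance between pan and basin_in below 0.01 m and z of pan in the frame of basin_in between -0.004 and 0.006 m and angle between pan's own z axis and vertical below 0.08 rad and angle between the x axis of pan and the x axis of basin_in, either way round below 0.7 rad), for 0.2 s.
2. exactly three stones lie on the level tray, none of them held (value of joint tray below 0.08 rad and distance between any of stone1, stone2, stone3, stone4 and tray_in below 0.09 m and distance between any of stone1, stone2, stone3, stone5 and tray_in below 0.09 m and distance between any of stone1, stone2, stone3, stone6 and tray_in below 0.09 m and distance between any of stone1, stone2, stone4, stone5 and tray_in below 0.09 m and distance between any of stone1, stone2, stone4, stone6 and tray_in below 0.09 m and distance between any of stone1, stone2, stone5, stone6 and tray_in below 0.09 m and distance between any of stone1, stone3, stone4, stone5 and tray_in below 0.09 m and distance between any of stone1, stone3, stone4, stone6 and tray_in below 0.09 m and distance between any of stone1, stone3, stone5, stone6 and tray_in below 0.09 m and distance between any of stone1, stone4, stone5, stone6 and tray_in below 0.09 m and distance between any of stone2, stone3, stone4, stone5 and tray_in below 0.09 m and distance between any of stone2, stone3, stone4, stone6 and tray_in below 0.09 m and distance between any of stone2, stone3, stone5, stone6 and tray_in below 0.09 m and distance between any of stone2, stone4, stone5, stone6 and tray_in below 0.09 m and distance between any of stone3, stone4, stone5, stone6 and tray_in below 0.09 m and (distance between each of stone1, stone2, stone3 and tray_in above 0.09 m or distance between each of stone1, stone2, stone4 and tray_in above 0.09 m or distance between each of stone1, stone2, stone5 and tray_in above 0.09 m or distance between each of stone1, stone2, stone6 and tray_in above 0.09 m or distance between each of stone1, stone3, stone4 and tray_in above 0.09 m or distance between each of stone1, stone3, stone5 and tray_in above 0.09 m or distance between each of stone1, stone3, stone6 and tray_in above 0.09 m or distance between each of stone1, stone4, stone5 and tray_in above 0.09 m or distance between each of stone1, stone4, stone6 and tray_in above 0.09 m or distance between each of stone1, stone5, stone6 and tray_in above 0.09 m or distance between each of stone2, stone3, stone4 and tray_in above 0.09 m or distance between each of stone2, stone3, stone5 and tray_in above 0.09 m or distance between each of stone2, stone3, stone6 and tray_in above 0.09 m or distance between each of stone2, stone4, stone5 and tray_in above 0.09 m or distance between each of stone2, stone4, stone6 and tray_in above 0.09 m or distance between each of stone2, stone5, stone6 and tray_in above 0.09 m or distance between each of stone3, stone4, stone5 and tray_in above 0.09 m or distance between each of stone3, stone4, stone6 and tray_in above 0.09 m or distance between each of stone3, stone5, stone6 and tray_in above 0.09 m or distance between each of stone4, stone5, stone6 and tray_in above 0.09 m) and contact force between each of stone1, stone2, stone3, stone4, stone5, stone6 and the fingers below 0.2 N), for 0.2 s.
3. the tray is tipped and exactly three stones have gone into the pan (value of joint tray above 0.35 rad and distance between any of stone1, stone2, stone3, stone4 and pan_mid below 0.08 m and distance between any of stone1, stone2, stone3, stone5 and pan_mid below 0.08 m and distance between any of stone1, stone2, stone3, stone6 and pan_mid below 0.08 m and distance between any of stone1, stone2, stone4, stone5 and pan_mid below 0.08 m and distance between any of stone1, stone2, stone4, stone6 and pan_mid below 0.08 m and distance between any of stone1, stone2, stone5, stone6 and pan_mid below 0.08 m and distance between any of stone1, stone3, stone4, stone5 and pan_mid below 0.08 m and distance between any of stone1, stone3, stone4, stone6 and pan_mid below 0.08 m and distance between any of stone1, stone3, stone5, stone6 and pan_mid below 0.08 m and distance between any of stone1, stone4, stone5, stone6 and pan_mid below 0.08 m and distance between any of stone2, stone3, stone4, stone5 and pan_mid below 0.08 m and distance between any of stone2, stone3, stone4, stone6 and pan_mid below 0.08 m and distance between any of stone2, stone3, stone5, stone6 and pan_mid below 0.08 m and distance between any of stone2, stone4, stone5, stone6 and pan_mid below 0.08 m and distance between any of stone3, stone4, stone5, stone6 and pan_mid below 0.08 m and (distance between each of stone1, stone2, stone3 and pan_mid above 0.08 m or distance between each of stone1, stone2, stone4 and pan_mid above 0.08 m or distance between each of stone1, stone2, stone5 and pan_mid above 0.08 m or distance between each of stone1, stone2, stone6 and pan_mid above 0.08 m or distance between each of stone1, stone3, stone4 and pan_mid above 0.08 m or distance between each of stone1, stone3, stone5 and pan_mid above 0.08 m or distance between each of stone1, stone3, stone6 and pan_mid above 0.08 m or distance between each of stone1, stone4, stone5 and pan_mid above 0.08 m or distance between each of stone1, stone4, stone6 and pan_mid above 0.08 m or distance between each of stone1, stone5, stone6 and pan_mid above 0.08 m or distance between each of stone2, stone3, stone4 and pan_mid above 0.08 m or distance between each of stone2, stone3, stone5 and pan_mid above 0.08 m or distance between each of stone2, stone3, stone6 and pan_mid above 0.08 m or distance between each of stone2, stone4, stone5 and pan_mid above 0.08 m or distance between each of stone2, stone4, stone6 and pan_mid above 0.08 m or distance between each of stone2, stone5, stone6 and pan_mid above 0.08 m or distance between each of stone3, stone4, stone5 and pan_mid above 0.08 m or distance between each of stone3, stone4, stone6 and pan_mid above 0.08 m or distance between each of stone3, stone5, stone6 and pan_mid above 0.08 m or distance between each of stone4, stone5, stone6 and pan_mid above 0.08 m)), for 0.1 s.
At the end, for the whole second after the job is handed in: The pan sits in the basin (within 10 mm of centre, down to 6 mm, upright within 0.08 rad, lug line within 0.7 rad of the hinge direction); exactly three stones lie in it; the tray is back level (under 0.08 rad); all other stones lie in the red lacquered tray; everything at rest (all of step 1 and distance between any of stone1, stone2, stone3, stone4 and pan_mid below 0.08 m and distance between any of stone1, stone2, stone3, stone5 and pan_mid below 0.08 m and distance between any of stone1, stone2, stone3, stone6 and pan_mid below 0.08 m and distance between any of stone1, stone2, stone4, stone5 and pan_mid below 0.08 m and distance between any of stone1, stone2, stone4, stone6 and pan_mid below 0.08 m and distance between any of stone1, stone2, stone5, stone6 and pan_mid below 0.08 m and distance between any of stone1, stone3, stone4, stone5 and pan_mid below 0.08 m and distance between any of stone1, stone3, stone4, stone6 and pan_mid below 0.08 m and distance between any of stone1, stone3, stone5, stone6 and pan_mid below 0.08 m and distance between any of stone1, stone4, stone5, stone6 and pan_mid below 0.08 m and distance between any of stone2, stone3, stone4, stone5 and pan_mid below 0.08 m and distance between any of stone2, stone3, stone4, stone6 and pan_mid below 0.08 m and distance between any of stone2, stone3, stone5, stone6 and pan_mid below 0.08 m and distance between any of stone2, stone4, stone5, stone6 and pan_mid below 0.08 m and distance between any of stone3, stone4, stone5, stone6 and pan_mid below 0.08 m and (distance between each of stone1, stone2, stone3 and pan_mid above 0.08 m or distance between each of stone1, stone2, stone4 and pan_mid above 0.08 m or distance between each of stone1, stone2, stone5 and pan_mid above 0.08 m or distance between each of stone1, stone2, stone6 and pan_mid above 0.08 m or distance between each of stone1, stone3, stone4 and pan_mid above 0.08 m or distance between each of stone1, stone3, stone5 and pan_mid above 0.08 m or distance between each of stone1, stone3, stone6 and pan_mid above 0.08 m or distance between each of stone1, stone4, stone5 and pan_mid above 0.08 m or distance between each of stone1, stone4, stone6 and pan_mid above 0.08 m or distance between each of stone1, stone5, stone6 and pan_mid above 0.08 m or distance between each of stone2, stone3, stone4 and pan_mid above 0.08 m or distance between each of stone2, stone3, stone5 and pan_mid above 0.08 m or distance between each of stone2, stone3, stone6 and pan_mid above 0.08 m or distance between each of stone2, stone4, stone5 and pan_mid above 0.08 m or distance between each of stone2, stone4, stone6 and pan_mid above 0.08 m or distance between each of stone2, stone5, stone6 and pan_mid above 0.08 m or distance between each of stone3, stone4, stone5 and pan_mid above 0.08 m or distance between each of stone3, stone4, stone6 and pan_mid above 0.08 m or distance between each of stone3, stone5, stone6 and pan_mid above 0.08 m or distance between each of stone4, stone5, stone6 and pan_mid above 0.08 m) and value of joint tray below 0.08 rad and (distance between stone1 and pan_mid below 0.08 m or (x of stone1 in the frame of box_in between -0.064 and 0.064 m and y of stone1 in the frame of box_in between -0.107 and 0.107 m and z of stone1 in the frame of box_in between 0 and 0.05 m)) and (distance between stone2 and pan_mid below 0.08 m or (x of stone2 in the frame of box_in between -0.064 and 0.064 m and y of stone2 in the frame of box_in between -0.107 and 0.107 m and z of stone2 in the frame of box_in between 0 and 0.05 m)) and (distance between stone3 and pan_mid below 0.08 m or (x of stone3 in the frame of box_in between -0.064 and 0.064 m and y of stone3 in the frame of box_in between -0.107 and 0.107 m and z of stone3 in the frame of box_in between 0 and 0.05 m)) and (distance between stone4 and pan_mid below 0.08 m or (x of stone4 in the frame of box_in between -0.064 and 0.064 m and y of stone4 in the frame of box_in between -0.107 and 0.107 m and z of stone4 in the frame of box_in between 0 and 0.05 m)) and (distance between stone5 and pan_mid below 0.08 m or (x of stone5 in the frame of box_in between -0.064 and 0.064 m and y of stone5 in the frame of box_in between -0.107 and 0.107 m and z of stone5 in the frame of box_in between 0 and 0.05 m)) and (distance between stone6 and pan_mid below 0.08 m or (x of stone6 in the frame of box_in between -0.064 and 0.064 m and y of stone6 in the frame of box_in between -0.107 and 0.107 m and z of stone6 in the frame of box_in between 0 and 0.05 m)) and linear speed of each of stone1, stone2, stone3, stone4, stone5, stone6, pan below 0.03 m/s); the robot touches nothing.
It fails at once if a bystander was moved by more than 4 cm (distance of any of mould, brush, jar, lid, teacup, spatula, dish from where it was at the start of the episode above 0.04 m).
Of stone1, stone2, stone3, stone4, stone5, stone6 only 4 to 6 are there at a start; the rules pass over those that are not, and their reading is None.
At some moment in a run one of pan, stone1, stone2, stone3, stone4, stone5, stone6 may be knocked a few centimetres aside while the robot is not near it.
Once in a run the grip may slacken for a moment while it holds something.
It also fails if it takes over 208 s, if anything falls off the work surface, if the arm or the gripper's body presses on something with over 40 N, if the wrist force passes 120 N, or if a joint passes its speed limit or range.

## Working session

There is one attempt and no reset: what is moved stays moved. The work goes in short steps, Python scripts to look and compute and a tool call to move; the robot and the scene stay as the last step left them, time stands still between calls to the robot, and variables do not carry over. Pictures are saved under pics/ and viewed, at most 16 in all, crops included, and the job is handed in when it is done.

Besides the shell and the picture viewer there is one more tool, called after ">>>" as name([rows], argument=value, ...), one row to a line, values as JSON. arm_command: Moves the arm, as the interface text tells. Its arguments: {"type":"object","properties":{"series":{"type":"array"},"newtons":{"type":"number"}},"required":["series"]}

```bash
ls; mkdir -p pics; python3 - <<'E'
from rig import r, imaging, models
import cv2, numpy as np
s=r.sense(); print(s, r.tip_extent)
for n in ("scene","top"):
    p=imaging.get_image(n); cv2.imwrite(f"pics/{n}0.png",p["image"][:,:,::-1])
    print(n,p["camera_matrix"].tolist(),p["dist"],p["eye"],np.array(p["rotation"]).round(4).tolist())
    for t in ("pan","basin_in","tray_in","tray_bar","box_in","stone1","mould","jar","lid","teacup","dish","brush","spatula"):
        try: print(t,[(np.round(d["box"]).tolist(),round(d["conf"],2)) for d in models.search_frame(t,p)[:7]])
        except Exception as e: print(t,e)
p=imaging.get_image("wrist");print(p["hand_eye"],p["camera_matrix"],p["dist"])
E
```

```text
pics
{'time': 0.0, 'qpos': array([ 1.53967120e+00,  4.08315190e-02,  8.37944171e-02, -4.76176728e-04,
       -1.61548356e+00, -3.33726993e-01]), 'dq': array([ 2.90051194e-04, -1.19845794e-04, -5.30185085e-04,  4.47282087e-05,
        1.12265197e-03, -2.31098126e-03]), 'tau': array([ 5.01876752e-05, -3.68197060e+01,  3.47411370e+01,  6.93230823e+00,
       -5.40652181e-03, -9.47716956e-06]), 'eef_pos': array([213.88644704, 560.27950309, 255.25617442]), 'tool_rot': array([ 9.83407960e-01, -1.81405577e-01, -1.05192446e-04,  8.88171451e-04]), 'contact_force': array([0.10266561, 0.94115176, 0.34140439]), 'wrist_torque': array([-0.00547395,  0.01050652,  0.01455865]), 'gripper_force': 0.0, 'opening': 85.52506457472685} 25.0
scene [[427.2569084805505, 0.0, 318.03310955088466], [0.0, 427.2569084805505, 195.43315259712986], [0.0, 0.0, 1.0]] [-0.04687618  0.          0.          0.          0.        ] [1465.12723551  -34.80888153  904.9303229 ] [0.6389, 0.6481, -0.2924, -0.2937]
pan [([439.0, 175.0, 493.0, 220.0], 0.96), ([230.0, 181.0, 377.0, 261.0], 0.43)]
basin_in [([226.0, 182.0, 372.0, 2
[... 1758 characters left out ...]
171.0, 390.0, 218.0], 0.2)]
teacup [([237.0, 148.0, 259.0, 171.0], 0.52), ([174.0, 203.0, 222.0, 247.0], 0.32)]
dish [([182.0, 171.0, 199.0, 194.0], 0.58)]
brush [([424.0, 193.0, 474.0, 206.0], 0.69)]
spatula [([348.0, 130.0, 368.0, 171.0], 0.96)]
[[ 2.41377126e-04 -9.65672375e-01 -2.59762980e-01  6.53710943e+01]
 [ 9.99999965e-01  2.05213885e-04  1.66335240e-04  9.01695553e-02]
 [-1.07318376e-04 -2.59763012e-01  9.65672391e-01 -1.17359793e+02]
 [ 0.00000000e+00  0.00000000e+00  0.00000000e+00  1.00000000e+00]] [[314.84464954   0.         320.3583146 ]
 [  0.         314.84464954 201.69907307]
 [  0.           0.           1.        ]] [0.01808662 0.         0.         0.         0.        ]
```

```bash
cat > h.py <<'E'
from rig import r, imaging, models
import cv2, numpy as np
from scipy.spatial.transform import Rotation as R
def shot(n):
    s=r.sense(); p=imaging.get_image(n)
    K,D=np.array(p["camera_matrix"]),np.array(p["dist"])
    if n=="wrist":
        H=np.array(p["hand_eye"]); T=R.from_quat(s["tool_rot"]).as_matrix()
        Rc=T@H[:3,:3]; e=T@H[:3,3]+s["eef_pos"]
    else: Rc=R.from_quat(p["rotation"]).as_matrix(); e=np.array(p["eye"])
    p.update(K=K,D=D,R=Rc,e=e); return p
def proj(p,X):
    X=np.atleast_2d(np.float64(X)); rv=cv2.Rodrigues(p["R"].T)[0]
    return cv2.projectPoints(X,rv,-p["R"].T@p["e"],p["K"],p["D"])[0][:,0]
def ray(p,uv):
    q=cv2.undistortPoints(np.float64(uv).reshape(-1,1,2),p["K"],p["D"])[:,0]
    d=np.c_[q,np.ones(len(q))]@p["R"].T; return d/np.linalg.norm(d,axis=1)[:,None]
def atz(p,uv,z):
    d=ray(p,uv); return p["e"]+d*((z-p["e"][2])/d[:,2])[:,None]
def tri(obs):  # list of (p,uv)
    A=np.zeros((3,3));b=np.zeros(3)
    ds=[(p["e"],ray(p,uv)[0]) for p,uv in obs]
    for e,d in ds:
        M=np.eye(3)-np.outer(d,d);A+=M;b+=M@e
    x=np.linalg.solve(A,b); return x,[np.linalg.norm(np.cross(x-e,d)) for e,d in ds]
def crop(p,box,name,k):
    a,b,c,d=box; cv2.imwrite(f"pics/{name}.png",cv2.resize(p["image"][b:d,a:c,::-1],None,fx=k,fy=k,interpolation=cv2.INTER_CUBIC))
E
python3 - <<'E'
from h import *
t=shot("top");s=shot("scene")
crop(t,(160,115,490,295),"top1",2.4); crop(s,(110,150,530,330),"scene1",1.9)
c=lambda b:((b[0]+b[2])/2,(b[1]+b[3])/2)
for n,a,b in [("pan",(175,207,221,246),(439,175,493,220)),("st219",(219,190,232,202),(401,205,425,225)),("st219b",(219,190,232,202),(393,229,416,252)),("st252",(252,177,266,191),(393,229,416,252)),("jar",(415,200,432,219),(183,205,203,231)),("cup",(237,148,259,171),(413,244,442,278))]:
    print(n,tri([(t,c(a)),(s,c(b))]))
E
```

```text
pan (array([468.52936245, 422.82745126,  36.80222577]), [np.float64(2.6412586460496925), np.float64(2.6412586460497036)])
st219 (array([575.4698625 , 279.16114134,  65.81184454]), [np.float64(44.94781939351884), np.float64(44.94781939351875)])
st219b (array([592.83804693, 279.91697173, -20.10872967]), [np.float64(60.47043661489486), np.float64(60.47043661489498)])
st252 (array([640.52161858, 207.15951265,  23.01039094]), [np.float64(1.3912089323244132), np.float64(1.391208932324377)])
jar (array([ 560.04837057, -412.85654154,   22.28786076]), [np.float64(2.7519547237104263), np.float64(2.7519547237104347)])
cup (array([730.50656473, 252.20752736,  41.48664332]), [np.float64(0.8892509149995748), np.float64(0.8892509149994812)])
```

View pics/top1.png

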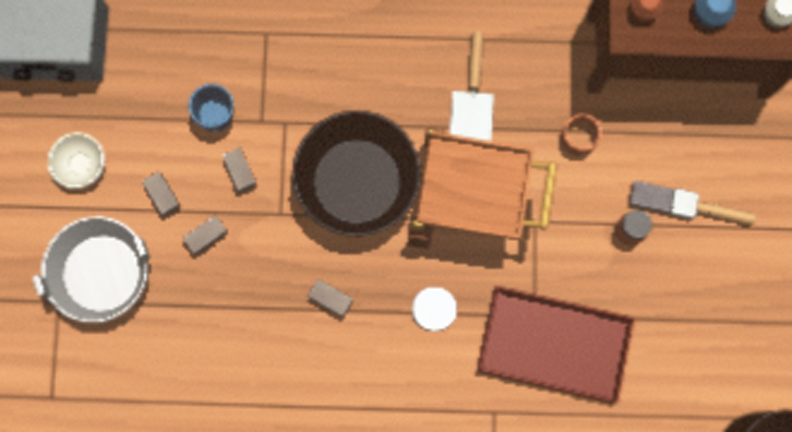

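View pics/scene1.png

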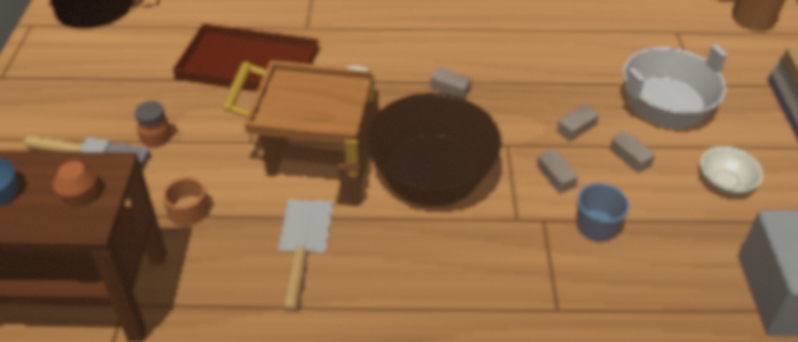

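The top view crop (scale 2.4, offset 160,115) shows the pan at (95,272) with lugs at (40,287) and (143,252). There are four stones at (161,195), (239,171), (205,236) and (330,299). The basin is at (357,178), the tray at (475,187) with its bar at (548,195), and the red tray at (555,346). The scene view agrees, including the four stones.

```bash
cat >> h.py <<'E'
def w(a): return (a+np.pi)%(2*np.pi)-np.pi
def psi(s=None):
    s=s or r.sense(); m=R.from_quat(s["tool_rot"]).as_matrix(); return np.arctan2(m[1,0],m[0,0])
def plan(pos,ps):
    """shift in tool axes (m) for TCP->pos (mm), then turn about tool z to world yaw ps of tool x"""
    s=r.sense(); m=R.from_quat(s["tool_rot"]).as_matrix()
    d=m.T@(np.array(pos,float)-s["eef_pos"])/1000
    ps0=psi(s); q6=w(ps-np.arctan2(pos[1],pos[0])+np.pi/2)
    print("t%.1f shift"%s["time"],d.round(4),"turn z",round(-w(ps-ps0),3),"psi",round(ps0,3),"->",round(ps,3),"q6 end~",round(q6,2),"q6",s["qpos"][5].round(2))
E
python3 - <<'E'
from h import *
t=shot("top");s=shot("scene")
T=lambda x,y:(160+x/2.4,115+y/2.4)
S=lambda x,y:(110+x/1.9,150+y/1.9)
for n,u,z in [("lugL",(40,285),91),("lugR",(142,250),91),("panrim",(95,272),55),("st1",(161,195),14),("st2",(239,171),14),("st3",(205,236),14),("st4",(330,299),14),("basin rim",(356,172),72),("basinfloor",(357,181),10),
 ("trTL",(429,132),127),("trTR",(532,151),127),("trBL",(416,220),127),("trBR",(522,237),127),("barT",(551,164),132),("barB",(546,224),132),
 ("bxTL",(496,289),30),("bxTR",(633,318),30),("bxBL",(479,374),30),("bxBR",(615,403),30)]:
    print(n,atz(t,T(*u),z).round(0)[0])
for n,a,b in [("lugR",(142,250),(636,78)),("lugL",(40,285),(718,52)),("trTL",(429,132),(357,139)),("trBL",(416,220),(372,72)),("trTR",(532,151),(249,128)),("barB",(546,224),(244,66)),("barT",(551,164),(229,110)),("boxTL",(496,289),(316,41)),("stone4",(330,299),(451,82)),("lid",(434,309),(357,70))]:
    x,e=tri([(t,T(*a)),(s,S(*b))]); print(n,x.round(0),round(e[0],1))
plan((470,423,300),np.radians(-161))
E
```

```text
lugL [433. 488.  91.]
lugR [491. 337.  91.]
panrim [460. 415.  55.]
st1 [592. 329.  14.]
st2 [634. 207.  14.]
st3 [528. 255.  14.]
st4 [434.  55.  14.]
basin rim [624.  20.  72.]
basinfloor [624.  19.  10.]
trTL [677. -89. 127.]
trTR [ 652. -244.  127.]
trBL [542. -72. 127.]
trBR [ 521. -229.  127.]
barT [ 631. -271.  132.]
barB [ 540. -264.  132.]
bxTL [ 455. -201.   30.]
bxTR [ 416. -413.   30.]
bxBL [ 324. -177.   30.]
bxBR [ 286. -385.   30.]
lugR [492. 339.  82.] 0.1
lugL [433. 487.  89.] 1.4
trTL [678. -90. 123.] 0.6
trBL [541. -73. 129.] 0.9
trTR [ 654. -243.  118.] 1.3
barB [ 540. -264.  136.] 0.4
barT [ 632. -272.  131.] 0.3
boxTL [ 444. -180.  110.] 13.2
stone4 [434.  54.  18.] 0.8
lid [ 421. -105.   32.] 0.8
t1.6 shift [ 0.2882  0.0372 -0.0437] turn z 2.445 psi -0.365 -> -2.81 q6 end~ -1.97 q6 -0.33
```

```bash
python3 - <<'E'
from h import *
plan((433,488,280),np.radians(-159))
E
```

```text
t1.6 shift [ 0.2304 -0.0104 -0.0237] turn z 2.41 psi -0.365 -> -2.775 q6 end~ -2.05 q6 -0.33
```

>>> arm_command([
  [[0.029,0.00145,-0.003],[0,0,0],1],
  [[0.029,0.00145,-0.003],[0,0,0],1],
  [[0.029,0.00145,-0.003],[0,0,0],1],
  [[0.029,0.00145,-0.003],[0,0,0],1],
  [[0.029,0.00145,-0.003],[0,0,0],1],
  [[0.029,0.00145,-0.003],[0,0,0],1],
  [[0.029,0.00145,-0.003],[0,0,0],1],
  [[0.029,0.00145,-0.003],[0,0,0],1],
  [[0,0,0],[0,0,0.14],1],
  [[0,0,0],[0,0,0.14],1],
  [[0,0,0],[0,0,0.14],1],
  [[0,0,0],[0,0,0.14],1],
  [[0,0,0],[0,0,0.14],1],
  [[0,0,0],[0,0,0.14],1],
  [[0,0,0],[0,0,0.14],1],
  [[0,0,0],[0,0,0.14],1],
  [[0,0,0],[0,0,0.14],1],
  [[0,0,0],[0,0,0.14],1],
  [[0,0,0],[0,0,0.14],1],
  [[0,0,0],[0,0,0.14],1],
])

```text
time: 3.65
eef_pos: [426.6, 466.9, 280.2]
tool_rot: [-0.519, 0.855, -0.0, -0.0]
contact_force: [0.9, -0.2, 0.5]
opening: 85.6
gripper_force: 0.0
```

>>> arm_command([
  [[0,0,0],[0,0,0.145],1],
  [[0,0,0],[0,0,0.145],1],
  [[0,0,0],[0,0,0.145],1],
  [[0,0,0],[0,0,0.145],1],
  [[0,0,0],[0,0,0.145],1],
  [[0,0,0],[0,0,0],1],
])

```text
time: 4.25
eef_pos: [426.6, 466.9, 280.2]
tool_rot: [-0.184, 0.983, -0.0, -0.0]
contact_force: [0.5, 0.2, 0.5]
opening: 85.6
gripper_force: 0.0
```

```bash
python3 - <<'E'
from h import *
p=shot("wrist"); cv2.imwrite("pics/w1.png",p["image"][:,:,::-1])
plan((433,488,280),np.radians(-159))
print(proj(p,[[433,488,91],[492,338,91],[462,413,0]]).round())
for t in("pan","stone1"): print(t,[(np.round(d["box"]).tolist(),round(d["conf"],2)) for d in models.search_frame(t,p)[:6]])
import pickle; pickle.dump({k:p[k] for k in("K","D","R","e")},open("w1.pkl","wb"))
E
```

```text
t4.3 shift [-0.0137  0.0173  0.0002] turn z 0.008 psi -2.767 -> -2.775 q6 end~ -2.05 q6 -2.34
[[338. 199.]
 [177. 200.]
 [271. 181.]]
pan [([167.0, 114.0, 347.0, 258.0], 0.81)]
stone1 [([49.0, 220.0, 100.0, 275.0], 0.98), ([150.0, 227.0, 192.0, 278.0], 0.72), ([97.0, 165.0, 160.0, 207.0], 0.57), ([2.0, 51.0, 8.0, 69.0], 0.44)]
```

View pics/w1.png

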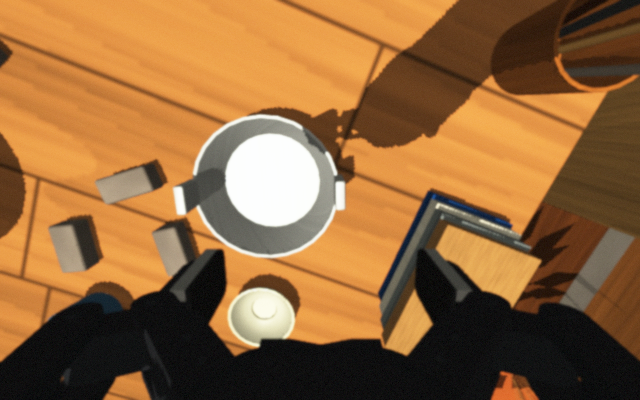

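The wrist view shows the left lug at (340,194), the right lug at (181,200), and the books clear of the grasp. I'll go lower over the left lug and look again.

```bash
python3 - <<'E'
from h import *
import pickle; p=pickle.load(open("w1.pkl","rb"))
a=atz(p,[(340,194),(181,200)],91); print(a.round(1), np.linalg.norm(a[0]-a[1]), np.degrees(np.arctan2(*(a[1]-a[0])[1::-1])))
plan((434,489,150),np.radians(-159))
E
```

```text
[[427.4 488.4  91. ]
 [490.9 342.1  91. ]] 159.52552256576092 -66.53114159957663
t4.4 shift [-0.015   0.0178  0.1302] turn z 0.009 psi -2.766 -> -2.775 q6 end~ -2.05 q6 -2.34
```

>>> arm_command([
  [[-0.0055,0.0072,0.043],[0,0,0],1],
  [[-0.0055,0.0072,0.043],[0,0,0],1],
  [[-0.0055,0.0072,0.043],[0,0,0],1],
  [[0,0,0],[0,0,0],1],
])

```text
time: 4.8
eef_pos: [432.0, 490.9, 142.9]
tool_rot: [-0.186, 0.983, -0.004, -0.005]
contact_force: [-1.7, -0.8, -1.3]
opening: 85.4
gripper_force: 0.0
```

```bash
python3 - <<'E'
from h import *
p=shot("wrist"); cv2.imwrite("pics/w2.png",p["image"][:,:,::-1])
plan((434,489,150),np.radians(-159))
print(proj(p,[[433,488,91],[492,338,91],[462,413,0]]).round())
import pickle; pickle.dump({k:p[k] for k in("K","D","R","e")},open("w2.pkl","wb"))
E
```

```text
t4.8 shift [ 0.0004 -0.0028 -0.002 ] turn z 0.007 psi -2.768 -> -2.775 q6 end~ -2.05 q6 -2.35
[[315. 236.]
 [ 32. 237.]
 [223. 198.]]
```

View pics/w2.png

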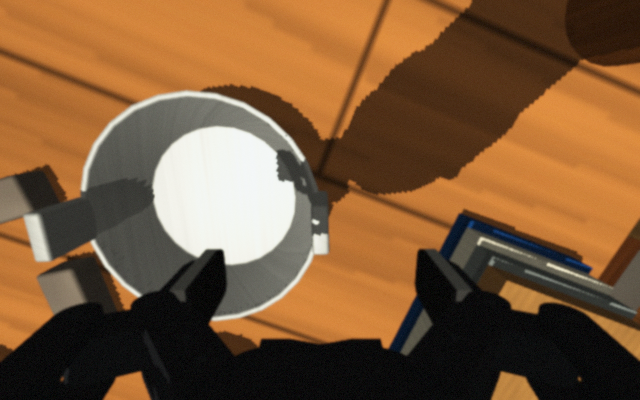

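```bash
python3 - <<'E'
from h import *
import pickle; p=pickle.load(open("w2.pkl","rb")); q=pickle.load(open("w1.pkl","rb"))
a=atz(p,[(319,232),(37,238)],91); print(a.round(1), np.linalg.norm(a[0]-a[1]), np.degrees(np.arctan2(*(a[1]-a[0])[1::-1])))
print(tri([(p,(319,232)),(q,(340,194))]),tri([(p,(37,238)),(q,(181,200))]))
im=cv2.imread("pics/w2.png"); cv2.imwrite("pics/w2c.png",cv2.resize(im[180:270,0:340],None,fx=2.3,fy=2.3,interpolation=cv2.INTER_CUBIC)+0)
E
```

```text
[[429.7 488.9  91. ]
 [491.8 340.9  91. ]] 160.52594835348188 -67.23479793366516
(array([424.41619154, 486.58985367, 106.32625206]), [np.float64(0.450907245156416), np.float64(0.4509072451564588)]) (array([489.76823086, 343.04624196,  93.90794938]), [np.float64(0.02645819321731614), np.float64(0.026458193217257068)])
```

View pics/w2c.png

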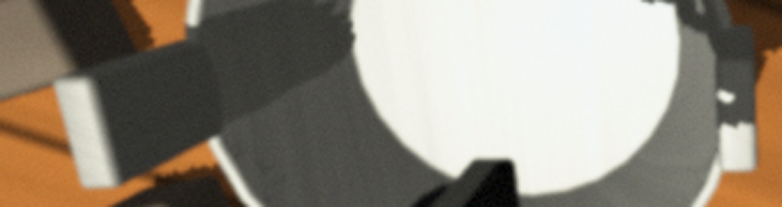

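The left lug's top spans roughly (312–328, 208–254), so its centre is about (430,488.5), and the lug line lies at -67.2°. Now I'll grasp it.

```bash
python3 - <<'E'
from h import *
plan((430,488.5,92),-2.744)
E
```

```text
t4.8 shift [ 0.004  -0.0015  0.056 ] turn z -0.024 psi -2.768 -> -2.744 q6 end~ -2.02 q6 -2.35
```

>>> arm_command([
  [[0.002,-0.0008,0.018],[0,0,-0.024],1],
  [[0.002,-0.0008,0.019],[0,0,0],1],
  [[0,0,0.019],[0,0,0],1],
  [[0,0,0],[0,0,0],1],
  [[0,0,0],[0,0,0],0],
  [[0,0,0],[0,0,0],0],
  [[0,0,0],[0,0,0],0],
  [[0,0,0],[0,0,0],0],
  [[0,0,0],[0,0,0],0],
  [[0,0,0],[0,0,0],0],
  [[0,0,0],[0,0,0],0],
  [[0,0,0],[0,0,0],0],
], newtons=90)

```text
time: 6.05
eef_pos: [431.3, 490.3, 96.0]
tool_rot: [-0.197, 0.98, 0.0, 0.0]
contact_force: [-0.0, 0.4, 3.9]
opening: 8.2
gripper_force: 89.1
```

>>> arm_command([
  [[0,0,-0.005],[0,0,0],0],
  [[0,0,-0.015],[0,0,0],0],
  [[0,0,-0.03],[0,0,0],0],
  [[0,0,-0.03],[0,0,0],0],
  [[0,0,-0.03],[0,0,0],0],
  [[0,0,-0.03],[0,0,0],0],
  [[0,0,0],[0,0,0],0],
])

```text
time: 6.75
eef_pos: [432.2, 490.9, 242.1]
tool_rot: [-0.197, 0.98, 0.003, 0.003]
contact_force: [0.1, 0.0, -0.2]
opening: 8.3
gripper_force: 88.3
```

```bash
sed -i 's|q6=w(ps-np.arctan2(pos\[1\],pos\[0\])+np.pi/2)|q6=w(ps-np.arctan2(pos[1],pos[0])-np.arcsin(197/np.hypot(pos[0],pos[1]))+np.pi/2)|' h.py; python3 - <<'E'
from h import *
p=shot("wrist"); cv2.imwrite("pics/w3.png",p["image"][:,:,::-1])
s=r.sense(); print(s["opening"],s["gripper_force"],s["eef_pos"],s["contact_force"],s["wrist_torque"])
plan((543.8,31.3,300),-1.714)
E
```

```text
7.779224541085187 88.28227400779724 [431.53763263 490.61979828 238.91738923] [ 0.49724636  0.21682364 -2.67475248] [ 0.14793196  0.0866647  -0.00377238]
t6.8 shift [ 0.0732 -0.4669 -0.0628] turn z -1.032 psi -2.746 -> -1.714 q6 end~ -0.57 q6 -2.33
```

View pics/w3.png

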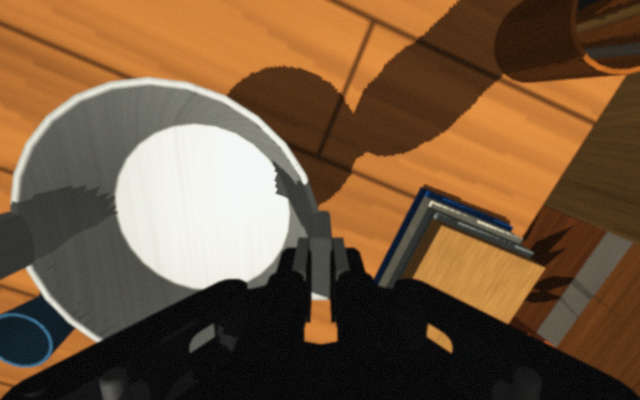

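Pan is held; the view shows the lug between the fingers at (318,270), and the torque fits a one-sided 0.18 kg load.

>>> arm_command([
  [[0.003,-0.019,0],[0,0,0],0],
  [[0.006,-0.038,0],[0,0,0],0],
  [[0.006,-0.038,0],[0,0,0],0],
  [[0.006,-0.038,0],[0,0,0],0],
  [[0.006,-0.038,0],[0,0,0],0],
  [[0.006,-0.038,0],[0,0,0],0],
  [[0.006,-0.038,0],[0,0,0],0],
  [[0.006,-0.038,0],[0,0,0],0],
  [[0.006,-0.038,0],[0,0,0],0],
  [[0.006,-0.038,0],[0,0,0],0],
  [[0.006,-0.038,0],[0,0,0],0],
  [[0.006,-0.038,0],[0,0,0],0],
  [[0.003,-0.02,0],[0,0,0],0],
])

```text
time: 8.1
eef_pos: [540.4, 38.0, 234.3]
tool_rot: [-0.196, 0.981, -0.0, -0.001]
contact_force: [1.0, -0.3, -1.6]
opening: 7.7
gripper_force: 88.3
```

>>> arm_command([
  [[0,0,0],[0,0,-0.09],0],
  [[0,0,0],[0,0,-0.13],0],
  [[0,0,0],[0,0,-0.13],0],
  [[0,0,0],[0,0,-0.13],0],
  [[0,0,0],[0,0,-0.13],0],
  [[0,0,0],[0,0,-0.13],0],
  [[0,0,0],[0,0,-0.13],0],
  [[0,0,0],[0,0,-0.1],0],
  [[0,0,0],[0,0,-0.06],0],
  [[0,0,0],[0,0,0],0],
  [[0,0,0],[0,0,0],0],
])

```text
time: 9.2
eef_pos: [540.4, 40.5, 234.5]
tool_rot: [-0.653, 0.757, 0.0, -0.001]
contact_force: [-0.6, 0.4, -1.6]
opening: 8.0
gripper_force: 88.3
```

```bash
python3 - <<'E'
from h import *
p=shot("wrist"); cv2.imwrite("pics/w4.png",p["image"][:,:,::-1])
s=r.sense(); print(s["opening"],s["gripper_force"],s["eef_pos"],s["wrist_torque"])
plan((543.8,31.3,106),-1.714)
C=np.array([624,20,0]); a=np.linspace(0,2*np.pi,9)
print(proj(p,[[624+100*np.cos(x),20+100*np.sin(x),72] for x in a]).round().tolist())
import pickle; pickle.dump({k:p[k] for k in("K","D","R","e")},open("w4.pkl","wb"))
c=shot("scene"); crop(c,(220,130,460,280),"s4",3)
t=shot("top"); crop(t,(260,120,400,240),"t4",3.5)
E
python3 - <<'E'
import cv2,numpy as np
a=cv2.imread("pics/w4.png");b=cv2.imread("pics/s4.png");
b=cv2.resize(b,(400,250));c=cv2.resize(cv2.imread("pics/t4.png"),(292,250))
m=np.zeros((600,700,3),np.uint8);m[:350,:560]=cv2.resize(a,(560,350));m[350:,:400]=b;m[350:,400:692]=c;cv2.imwrite("pics/m4.png",m)
E
```

```text
7.692722914765355 88.33356499671936 [540.50572037  40.55412228 234.72212645] [ 0.02755788  0.10151453 -0.01039291]
t9.2 shift [ 0.0086 -0.0048  0.1287] turn z -0.003 psi -1.717 -> -1.714 q6 end~ -0.57 q6 -0.59
[[117.0, 199.0], [169.0, 265.0], [248.0, 282.0], [314.0, 244.0], [335.0, 167.0], [289.0, 89.0], [197.0, 64.0], [124.0, 114.0], [117.0, 199.0]]
```

View pics/m4.png

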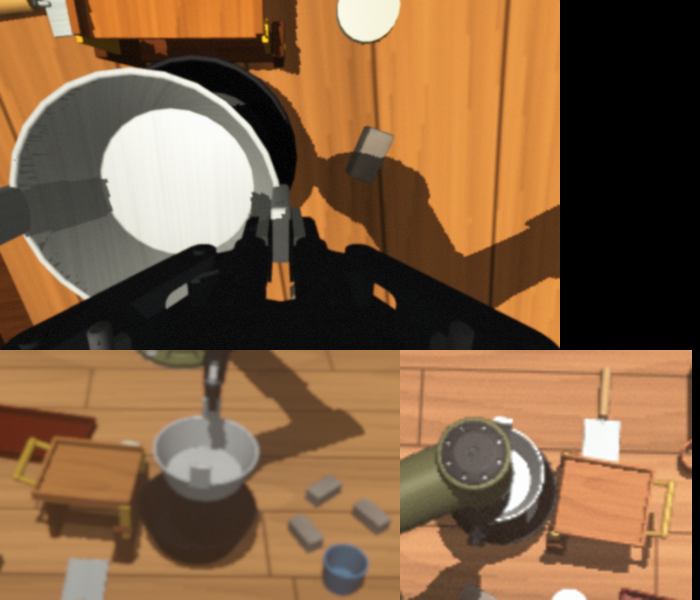

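The wrist view shows the basin rim at about (338,183) and (223,65), matching my estimate within 3 px. The scene view shows the pan level. Descending.

```bash
python3 - <<'E'
from h import *
plan((542,31.3,106),-1.714)
E
```

```text
t9.3 shift [ 0.0089 -0.0028  0.129 ] turn z -0.003 psi -1.717 -> -1.714 q6 end~ -0.57 q6 -0.59
```

>>> arm_command([
  [[0.009,-0.003,0],[0,0,0],0],
  [[0,0,0.01],[0,0,0],0],
  [[0,0,0.02],[0,0,0],0],
  [[0,0,0.02],[0,0,0],0],
  [[0,0,0.02],[0,0,0],0],
  [[0,0,0.015],[0,0,0],0],
  [[0,0,0.01],[0,0,0],0],
  [[0,0,0.01],[0,0,0],0],
  [[0,0,0.01],[0,0,0],0],
  [[0,0,0],[0,0,0],0],
])

```text
time: 10.35
eef_pos: [541.8, 31.2, 118.8]
tool_rot: [-0.654, 0.757, 0.001, -0.001]
contact_force: [-0.3, 0.7, -1.5]
opening: 8.0
gripper_force: 92.0
```

>>> arm_command([
  [[0,0,0.004],[0,0,0],0],
  [[0,0,0.004],[0,0,0],0],
  [[0,0,0.003],[0,0,0],0],
  [[0,0,0],[0,0,0],0],
])

```text
time: 10.75
eef_pos: [542.3, 31.3, 109.1]
tool_rot: [-0.654, 0.756, 0.0, -0.0]
contact_force: [-1.5, -0.7, -0.1]
opening: 7.7
gripper_force: 92.1
```

>>> arm_command([
  [[0,0,0.002],[0,0,0],0],
  [[0,0,0.002],[0,0,0],0],
  [[0,0,0],[0,0,0],0],
  [[0,0,0],[0,0,0],0.5],
  [[0,0,0],[0,0,0],0.5],
  [[0,0,0],[0,0,0],0.5],
  [[0,0,0],[0,0,0],0.5],
  [[0,0,-0.01],[0,0,0],0.5],
  [[0,0,-0.03],[0,0,0],0.5],
  [[0,0,-0.05],[0,0,0],1],
  [[0,0,-0.05],[0,0,0],1],
  [[0.0,0,-0.04],[0,0,0],1],
  [[0,0,0],[0,0,0],1],
])

```text
time: 12.05
eef_pos: [544.2, 30.8, 293.8]
tool_rot: [-0.654, 0.757, -0.003, 0.005]
contact_force: [0.3, -0.1, -0.1]
opening: 85.4
gripper_force: 0.0
```

```bash
python3 - <<'E'
from h import *
p=shot("wrist"); t=shot("top"); s=shot("scene")
a=np.linspace(0,2*np.pi,24,endpoint=False); c=np.array([622,20]); X=[(c[0]+82*np.cos(x),c[1]+82*np.sin(x),65) for x in a]
u=np.array([np.cos(-.14),np.sin(-.14)]); L=[(*(c+k*81*u),101) for k in(-1,1)]
im=[]
for q in(p,t,s):
    i=q["image"][:,:,::-1].copy()
    j=i.copy()
    for x in proj(q,X): cv2.circle(j,tuple(int(v) for v in x.round()),1,(0,0,255),-1)
    for x in proj(q,L): cv2.circle(j,tuple(int(v) for v in x.round()),2,(0,255,0),-1)
    im.append(j)
m=np.zeros((600,700,3),np.uint8);m[:350,:560]=cv2.resize(im[0],(560,350))
m[350:,:300]=cv2.resize(im[1][140:240,260:380],(300,250));m[350:,300:650]=cv2.resize(im[2][165:265,290:430],(350,250))
cv2.imwrite("pics/m5.png",m)
E
```

View pics/m5.png

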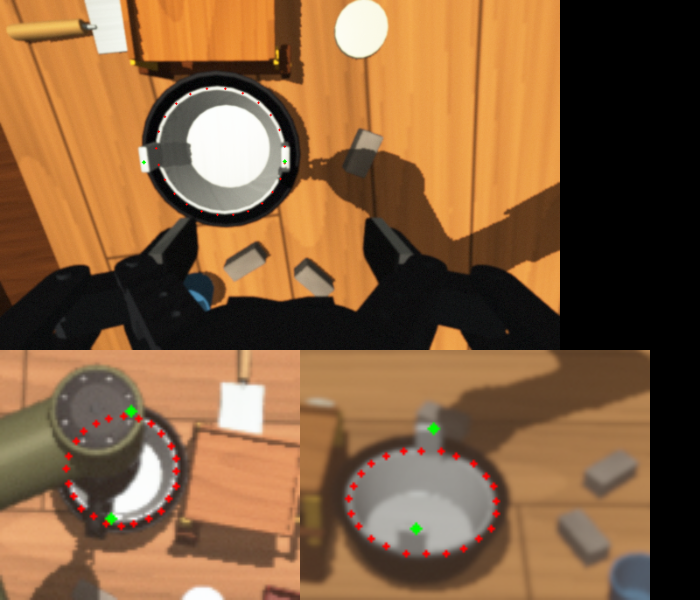

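The pan is nested: the overlaid rim and lug dots for centre (622,20), height 65, fall on the rim and lugs in all three views. Now I'll locate the stones.

```bash
cat >> h.py <<'E'
from scipy.optimize import minimize
def fitstone(p,box,zc=14):
    hsv=cv2.cvtColor(p["image"],cv2.COLOR_RGB2HSV)
    l,t,rr,b=[int(round(v)) for v in box]; m=6
    M=np.zeros(hsv.shape[:2],np.uint8); l,t=max(l-m,0),max(t-m,0)
    M[t:b+m,l:rr+m]=((hsv[...,1]<95)&(hsv[...,2]>45))[t:b+m,l:rr+m]
    M=cv2.morphologyEx(M,cv2.MORPH_OPEN,np.ones((3,3)))
    n,lab,st,_=cv2.connectedComponentsWithStats(M); k=1+np.argmax(st[1:,4]); M=(lab==k).astype(np.uint8)
    c0=atz(p,[np.array(np.nonzero(M)[::-1]).mean(1)],zc)[0]
    B=np.array([[i*32,j*16,k*14] for i in(-1,1) for j in(-1,1) for k in(-1,1)],float)
    F=4; sub=lambda uv: np.round((uv-[l-10,t-10])*F).astype(np.int32)
    Mb=cv2.resize(M[max(t-10,0):b+m+10,max(l-10,0):rr+m+10],None,fx=F,fy=F,interpolation=cv2.INTER_NEAREST)
    o=np.array([max(l-10,0),max(t-10,0)])
    def cost(v):
        X=B@R.from_euler("z",v[2]*.02).as_matrix().T+[v[0],v[1],zc]
        h=cv2.convexHull(np.float32((proj(p,X)-o+.5)*F)); I=np.zeros_like(Mb); cv2.fillConvexPoly(I,h.astype(np.int32),1)
        return 1-(I&Mb).sum()/max((I|Mb).sum(),1)
    best=min((minimize(cost,[c0[0],c0[1],a/.02],method="Nelder-Mead",options=dict(initial_simplex=[[c0[0],c0[1],a/.02],[c0[0]+6,c0[1],a/.02],[c0[0],c0[1]+6,a/.02],[c0[0],c0[1],a/.02+8]])) for a in np.arange(0,np.pi,np.pi/8)),key=lambda q:q.fun)
    return best.x[:2].round(1),round(w(2*best.x[2]*.02)/2,3),round(1-best.fun,3)
E
python3 - <<'E'
from h import *
p=shot("wrist")
for d in models.search_frame("stone1",p):
    print(np.round(d["box"]),round(d["conf"],2),end=" ")
    if d["conf"]>.3: print(fitstone(p,d["box"]),end="")
    print()
E
```

```text
[334. 301. 378. 342.] 0.83 (array([523.9, 255.4]), np.float64(-1.056), np.float64(0.715))
[251. 279. 303. 328.] 0.55 (array([633.4, 207.3]), np.float64(0.593), np.float64(0.754))
[388. 147. 439. 209.] 0.55 (array([432.7,  52.9]), np.float64(1.076), np.float64(0.804))
```

```bash
sed -i 's/def fitstone(p,box,zc=14):/def fitstone(p,box,zc=14,S=95,V=45):/; s/hsv\[...,1\]<95)&(hsv\[...,2\]>45)/hsv[...,1]<S)\&(hsv[...,2]>V)/' h.py
python3 - <<'E'
from h import *
p=shot("wrist")
hsv=cv2.cvtColor(p["image"],cv2.COLOR_RGB2HSV)
for d in models.search_frame("stone1",p)[:3]:
    b=d["box"]; l,t,rr,bb=map(int,b); print(np.round(b)); print(hsv[t+2:bb:8,l:rr:6,1]); print(hsv[t+2:bb:8,l:rr:6,2])
    for S,V in((80,45),(110,30),(130,20)): print(S,V,fitstone(p,b,14,S,V))
E
```

```text
[392. 149. 435. 207.]
[[183 177 182  67  84 171 176 179]
 [181 187  80  67  63  63  63  70]
 [178 173  61  61  63  66  62 169]
 [186  65  67  62  51  63  82 183]
 [128  64  60  62  56  66 196 187]
 [ 59  64  62  59  72 125 176 174]
 [173  77  68  61  64 173 183 180]]
[[190 189 188  76 145 157 228 217]
 [193 185  80 160 169 171 169 153]
 [196 167  92 172 169 167 161 198]
 [ 74  43  57  58  60  61 118 128]
 [ 60  48  60  58  59  58  86  83]
 [ 43  60  58  56  53  43  87  82]
 [ 75  56  56  54  56  56  82  85]]
80 45 (array([432.4,  52.8]), np.float64(1.106), np.float64(0.751))
110 30 (array([432. ,  53.3]), np.float64(1.114), np.float64(0.873))
130 20 (array([431.4,  53.1]), np.float64(1.088), np.float64(0.909))
[251. 281. 300. 328.]
[[176 175 176 183 182 170  74 163 179]
 [178 177 179 170  77  64  57  60 183]
 [181 163  54  67  64  65  59  64 106]
 [163  69  64  65  63  67  67  63 166]
 [148  60  67  65  63  76 175 177 181]
 [181 162  62  89 179 176 179 182 183]]
[[231 234 225 227 229 194  55  91 215]
 [231 232 228 184  63  88 125  38  74]
 [230 167  66  99 152 152 152 136  58]
 [175 
[... 198 characters left out ...]
.6, 206.2]), np.float64(0.557), np.float64(0.83))
130 20 (array([630.6, 205.4]), np.float64(0.54), np.float64(0.864))
[335. 304. 378. 343.]
[[177  73  66  79 179 181 181 179]
 [ 63  68  65  60  52 128 177 181]
 [ 73  61  62  63  62  60  64 179]
 [180 153  66  61  60  68  63 103]
 [181 180 177  77  62  68  64  74]]
[[218  70  66  45 118 211 215 204]
 [ 69 105 165 140  44  60 210 206]
 [154 166 165 166 157  89  40 111]
 [215 204 163 158 157 151 141  62]
 [214 221 202 106 103  97  96  93]]
80 45 (array([523.4, 256.6]), np.float64(-1.076), np.float64(0.663))
110 30 (array([524.4, 253. ]), np.float64(-0.998), np.float64(0.783))
130 20 (array([523.9, 253.7]), np.float64(-0.981), np.float64(0.809))
```

```bash
python3 - <<'E'
from h import *
plan((431.7,53.1,29),1.09-np.pi)
E
```

```text
t12.4 shift [-0.006   0.112   0.2554] turn z 0.336 psi -1.716 -> -2.052 q6 end~ -1.07 q6 -0.57
```

>>> arm_command([
  [[-0.0015,0.028,0.02],[0,0,0],1],
  [[-0.0015,0.028,0.02],[0,0,0],1],
  [[-0.0015,0.028,0.02],[0,0,0],1],
  [[-0.0015,0.028,0.02],[0,0,0],1],
  [[0,0,0],[0,0,0.112],1],
  [[0,0,0],[0,0,0.112],1],
  [[0,0,0],[0,0,0.112],1],
  [[0,0,0.035],[0,0,0],1],
  [[0,0,0.035],[0,0,0],1],
  [[0,0,0.035],[0,0,0],1],
  [[0,0,0.035],[0,0,0],1],
  [[0,0,0.025],[0,0,0],1],
  [[0,0,0.01],[0,0,0],1],
  [[0,0,0],[0,0,0],1],
  [[0,0,0],[0,0,0],0],
  [[0,0,0],[0,0,0],0],
  [[0,0,0],[0,0,0],0],
  [[0,0,0],[0,0,0],0],
  [[0,0,0],[0,0,0],0],
  [[0,0,0],[0,0,0],0],
], newtons=60)

```text
time: 14.4
eef_pos: [433.2, 53.7, 31.4]
tool_rot: [-0.518, 0.855, -0.0, 0.001]
contact_force: [-0.1, 0.7, 6.0]
opening: 30.8
gripper_force: 60.7
```

>>> arm_command([
  [[0,0,-0.01],[0,0,0],0],
  [[0,0,-0.04],[0,0,0],0],
  [[0,0,-0.045],[0,0,0],0],
  [[0,0,-0.04],[0,0,0],0],
  [[0,0,0],[0,0,0],0],
])

```text
time: 14.9
eef_pos: [434.7, 53.8, 172.0]
tool_rot: [-0.518, 0.855, -0.001, 0.005]
contact_force: [-0.1, 0.0, -0.7]
opening: 30.7
gripper_force: 60.1
```

```bash
python3 - <<'E'
from h import *
plan((370,-294,42),-1.75)
E
```

```text
t14.9 shift [ 0.3392 -0.1026  0.1283] turn z -0.302 psi -2.052 -> -1.75 q6 end~ 0.06 q6 -1.07
```

>>> arm_command([
  [[0.034,-0.0103,0],[0,0,0],0],
  [[0.034,-0.0103,0],[0,0,0],0],
  [[0.034,-0.0103,0],[0,0,0],0],
  [[0.034,-0.0103,0],[0,0,0],0],
  [[0.034,-0.0103,0],[0,0,0],0],
  [[0.034,-0.0103,0],[0,0,0],0],
  [[0.034,-0.0103,0],[0,0,0],0],
  [[0.034,-0.0103,0],[0,0,0],0],
  [[0.034,-0.0103,0],[0,0,0],0],
  [[0.034,-0.0103,0],[0,0,0],0],
  [[0,0,0],[0,0,-0.1],0],
  [[0,0,0],[0,0,-0.1],0],
  [[0,0,0],[0,0,-0.1],0],
  [[0,0,0.04],[0,0,0],0],
  [[0,0,0.04],[0,0,0],0],
  [[0,0,0],[0,0,0],0],
])

```text
time: 16.5
eef_pos: [362.9, -293.8, 79.2]
tool_rot: [-0.64, 0.768, 0.005, -0.002]
contact_force: [-1.3, 0.4, -2.0]
opening: 31.0
gripper_force: 60.0
```

```bash
python3 - <<'E'
from h import *
plan((370,-294,40),-1.75)
p=shot("wrist"); j=p["image"][:,:,::-1].copy()
for x in proj(p,[[455,-201,30],[416,-413,30],[324,-177,30],[286,-385,30]]): cv2.circle(j,tuple(int(v) for v in x.round()),4,(0,255,0),-1)
cv2.imwrite("pics/w6.png",j)
print(r.sense()["opening"])
E
```

```text
t16.5 shift [-0.001  -0.0074  0.0391] turn z -0.003 psi -1.753 -> -1.75 q6 end~ 0.06 q6 0.07
30.61046332025022
```

View pics/w6.png

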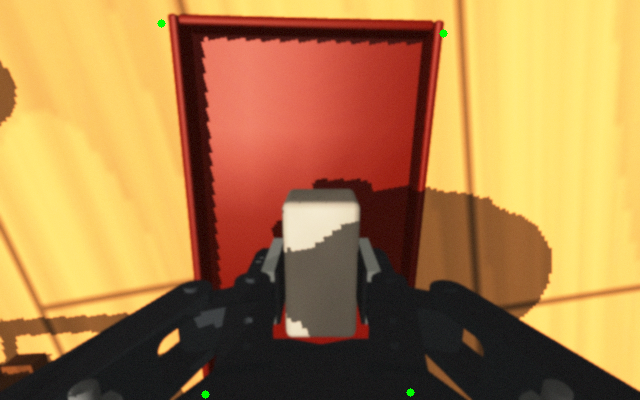

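The wrist view shows the stone held at (320,265) over the middle of the red tray. Setting it down.

>>> arm_command([
  [[-0.001,-0.005,0.02],[0,0,0],0],
  [[0,0,0.015],[0,0,0],0],
  [[0,0,0.004],[0,0,0],0],
  [[0,0,0],[0,0,0],0],
  [[0,0,0],[0,0,0],0.6],
  [[0,0,0],[0,0,0],0.6],
  [[0,0,0],[0,0,0],0.6],
  [[0,0,0],[0,0,0],0.6],
  [[0,0,-0.02],[0,0,0],0.6],
  [[0,0,-0.045],[0,0,0],1],
  [[0,0,-0.045],[0,0,0],1],
  [[0,0,-0.045],[0,0,0],1],
  [[0,0,-0.045],[0,0,0],1],
  [[0,0,-0.04],[0,0,0],1],
  [[0,0,0],[0,0,0],1],
])

```text
time: 18.05
eef_pos: [372.6, -296.8, 293.3]
tool_rot: [-0.64, 0.768, -0.005, 0.002]
contact_force: [-0.6, -0.3, -0.6]
opening: 85.8
gripper_force: 0.0
```

```bash
python3 - <<'E'
from h import *
p=shot("wrist"); 
for d in models.search_frame("stone1",p)[:3]: print(np.round(d["box"]),d["conf"],atz(p,[((d["box"][0]+d["box"][2])/2,(d["box"][1]+d["box"][3])/2)],19).round())
for n in("top","scene"):
  t=shot(n)
  for d in models.search_frame("stone1",t): print(n,np.round(d["box"]),round(d["conf"],2),atz(t,[((d["box"][0]+d["box"][2])/2,(d["box"][1]+d["box"][3])/2)],14).round()[0])
plan((524,254,250),-0.98)
E
```

```text
[312. 143. 337. 200.] 0.81 [[ 369. -297.   19.]]
[ 58. 251. 176. 399.] 0.2 [[ 700. -132.   19.]]
top [237. 208. 254. 220.] 0.67 [527. 256.  14.]
top [383. 250. 398. 265.] 0.54 [ 379. -293.   14.]
top [286. 160. 391. 214.] 0.53 [641. -94.  14.]
top [221. 190. 232. 205.] 0.42 [587. 330.  14.]
top [335. 168. 396. 208.] 0.4 [ 637. -195.   14.]
scene [389. 236. 406. 257.] 0.75 [656. 185.  14.]
scene [432. 219. 456. 244.] 0.68 [594. 329.  14.]
scene [232. 173. 251. 181.] 0.67 [ 353. -297.   14.]
scene [226. 181. 309. 236.] 0.22 [ 504. -195.   14.]
t18.4 shift [-0.5679 -0.0514  0.035 ] turn z -0.772 psi -1.752 -> -0.98 q6 end~ -0.21 q6 0.06
```

The tally is one stone in the red tray and three remaining. stone2 was knocked to about (656,185). I'm going to stone3 at (524,254).

>>> arm_command([
  [[-0.0406,-0.0037,0],[0,0,0],1],
  [[-0.0406,-0.0037,0],[0,0,0],1],
  [[-0.0406,-0.0037,0],[0,0,0],1],
  [[-0.0406,-0.0037,0],[0,0,0],1],
  [[-0.0406,-0.0037,0],[0,0,0],1],
  [[-0.0406,-0.0037,0],[0,0,0],1],
  [[-0.0406,-0.0037,0],[0,0,0],1],
  [[-0.0406,-0.0037,0],[0,0,0],1],
  [[-0.0406,-0.0037,0],[0,0,0],1],
  [[-0.0406,-0.0037,0],[0,0,0],1],
  [[-0.0406,-0.0037,0],[0,0,0],1],
  [[-0.0406,-0.0037,0],[0,0,0],1],
  [[-0.0406,-0.0037,0],[0,0,0],1],
  [[-0.0406,-0.0037,0],[0,0,0],1],
  [[0,0,0],[0,0,-0.13],1],
  [[0,0,0],[0,0,-0.13],1],
  [[0,0,0],[0,0,-0.13],1],
  [[0,0,0],[0,0,-0.13],1],
  [[0,0,0],[0,0,-0.13],1],
  [[0,0,0],[0,0,-0.12],1],
])

```text
time: 20.35
eef_pos: [524.7, 254.0, 285.0]
tool_rot: [0.883, -0.469, -0.0, 0.001]
contact_force: [0.8, 0.3, -0.1]
opening: 85.7
gripper_force: 0.0
```

```bash
cat > look.py <<'E'
from h import *
p=shot("wrist"); out=[]
for d in models.search_frame("stone1",p):
    if d["conf"]>.3: f=fitstone(p,d["box"],14,130,20); print(np.round(d["box"]),round(d["conf"],2),f)
s=r.sense(); print(s["eef_pos"].round(1),s["opening"].round(1),psi().round(3))
E
python3 look.py
```

```text
[227.  31. 288.  71.] 0.69 (array([658.2, 180.7]), np.float64(0.447), np.float64(0.912))
[216. 179. 271. 208.] 0.62 (array([587.9, 327.1]), np.float64(0.614), np.float64(0.883))
[307. 146. 337. 202.] 0.6 (array([523.7, 253.1]), np.float64(-0.91), np.float64(0.929))Traceback (most recent call last):
  File "look.py", line 5, in <module>
    s=r.sense(); print(s["eef_pos"].round(1),s["opening"].round(1),psi().round(3))
                                             ^^^^^^^^^^^^^^^^^^
AttributeError: 'float' object has no attribute 'round'
```

>>> arm_command([
  [[0,0,0.02],[0,0,-0.06],1],
  [[0,0,0.045],[0,0,0],1],
  [[0,0,0.045],[0,0,0],1],
  [[0,0,0.045],[0,0,0],1],
  [[0,0,0.045],[0,0,0],1],
  [[0,0,0.03],[0,0,0],1],
  [[0,0,0.018],[0,0,0],1],
  [[0,0,0.008],[0,0,0],1],
  [[0,0,0],[0,0,0],1],
  [[0,0,0],[0,0,0],0],
  [[0,0,0],[0,0,0],0],
  [[0,0,0],[0,0,0],0],
  [[0,0,0],[0,0,0],0],
  [[0,0,0],[0,0,0],0],
  [[0,0,0],[0,0,0],0],
  [[0,0,-0.01],[0,0,0],0],
  [[0,0,-0.045],[0,0,0],0],
  [[0,0,-0.045],[0,0,0],0],
  [[0,0,-0.045],[0,0,0],0],
  [[0,0,-0.045],[0,0,0],0],
])

```text
time: 22.45
eef_pos: [524.4, 253.7, 222.1]
tool_rot: [0.896, -0.445, -0.0, 0.0]
contact_force: [0.8, 0.9, -1.2]
opening: 30.9
gripper_force: 60.2
```

```bash
sed -i 's/s\["opening"\].round(1)/s["opening"]/' look.py; python3 - <<'E'
from h import *
s=r.sense(); print(s["opening"],s["eef_pos"])
T=np.array([600,-158]); x=np.array([np.cos(-.14),np.sin(-.14)]); y=np.array([-x[1],x[0]])
for n,a,b in(("A",-27,-38),("B",27,-38),("C",0,35)): print(n,(T+a*x+b*y).round(1))
plan((*(T-27*x-38*y),230),-1.71)
E
```

```text
30.9127808820745 [524.37554407 253.74391484 222.08683174]
A [ 568.  -191.9]
B [ 621.4 -199.4]
C [ 604.9 -123.3]
t22.4 shift [ 0.3814  0.2346 -0.0078] turn z 0.788 psi -0.922 -> -1.71 q6 end~ -0.15 q6 -0.15
```

>>> arm_command([
  [[0.02,0.0126,0],[0,0,0],0],
  [[0.0361,0.0222,0],[0,0,0],0],
  [[0.0361,0.0222,0],[0,0,0],0],
  [[0.0361,0.0222,0],[0,0,0],0],
  [[0.0361,0.0222,0],[0,0,0],0],
  [[0.0361,0.0222,0],[0,0,0],0],
  [[0.0361,0.0222,0],[0,0,0],0],
  [[0.0361,0.0222,0],[0,0,0],0],
  [[0.0361,0.0222,0],[0,0,0],0],
  [[0.0361,0.0222,0],[0,0,0],0],
  [[0.0361,0.0222,0],[0,0,0],0],
  [[0,0,0],[0,0,0.131],0],
  [[0,0,0],[0,0,0.131],0],
  [[0,0,0],[0,0,0.131],0],
  [[0,0,0],[0,0,0.131],0],
  [[0,0,0],[0,0,0.131],0],
  [[0,0,0],[0,0,0.131],0],
  [[0,0,0],[0,0,0],0],
])

```text
time: 24.25
eef_pos: [567.9, -191.1, 220.1]
tool_rot: [-0.657, 0.754, 0.0, -0.0]
contact_force: [-0.0, 0.0, -1.1]
opening: 31.1
gripper_force: 60.2
```

```bash
cat > ov.py <<'E'
from h import *
import sys
T=np.array([600,-158]); x=np.array([np.cos(-.14),np.sin(-.14)]); y=np.array([-x[1],x[0]])
p=shot("wrist"); j=p["image"][:,:,::-1].copy()
P=lambda a,b,z:(*(T+a*x+b*y),z)
for c,pts in (((0,255,0),[P(a,b,115) for a in(-64,64) for b in(-74.5,74.5)]),((255,0,0),[P(a,-110.5,132) for a in(-45,0,45)])):
    for v in proj(p,pts): cv2.circle(j,tuple(int(k) for k in v.round()),3,c,-1)
cv2.imwrite(f"pics/{sys.argv[1]}.png",j)
s=r.sense(); print(s["time"],s["opening"],s["eef_pos"].round(1),psi(s).round(3),s["contact_force"].round(1))
E
python3 ov.py w7; python3 -c "
from h import *
plan((568,-191.9,149),-1.71)"
```

```text
24.3 30.634196475158323 [ 568.  -191.1  220.1] -1.705 [ 0.3 -0.3 -1.2]
t24.3 shift [ 0.0008 -0.0002  0.0711] turn z 0.005 psi -1.705 -> -1.71 q6 end~ -0.15 q6 -0.14
```

View pics/w7.png

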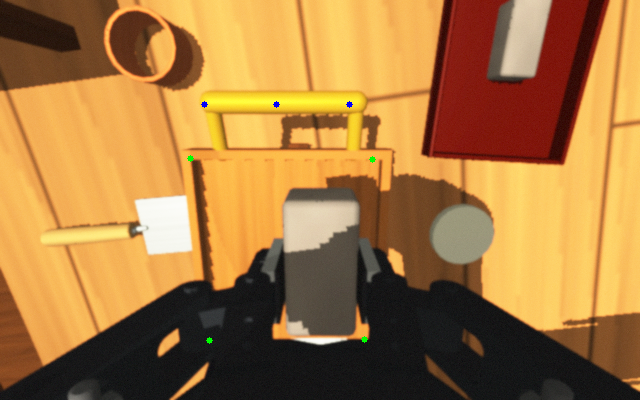

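The bar spans (200–368,101), 8 px right of my overlay, so the tray centre is nearer (595,-159). I'll correct by 5 mm and set the stone down.

>>> arm_command([
  [[0,0.005,0.03],[0,0,0],0],
  [[0.001,0,0.025],[0,0,0],0],
  [[0,0,0.012],[0,0,0],0],
  [[0,0,0.004],[0,0,0],0],
  [[0,0,0],[0,0,0],0],
  [[0,0,0],[0,0,0],0.5],
  [[0,0,0],[0,0,0],0.5],
  [[0,0,0],[0,0,0],0.5],
  [[0,0,0],[0,0,0],0.5],
  [[0,0,-0.02],[0,0,0],0.5],
  [[0,0,-0.04],[0,0,0],0.5],
  [[0,0,-0.04],[0,0,0],1],
  [[0,0,-0.04],[0,0,0],1],
  [[0,0,0],[0,0,0],1],
])

```text
time: 25.7
eef_pos: [564.5, -192.5, 297.1]
tool_rot: [-0.657, 0.754, -0.005, 0.003]
contact_force: [0.1, -0.3, 0.8]
opening: 83.2
gripper_force: 0.0
```

```bash
sed -i 's/T=np.array(\[600,-158\])/T=np.array([595,-159])/' ov.py; python3 - <<'E'
from h import *
p=shot("wrist")
T=np.array([595,-159]); x=np.array([np.cos(-.14),np.sin(-.14)]); y=np.array([-x[1],x[0]])
for d in models.search_frame("stone1",p)[:4]:
  f=fitstone(p,d["box"],129,110,20); v=f[0]-T; print(np.round(d["box"]),round(d["conf"],2),f,"tray xy",v@x,v@y)
plan((657,181,290),.447-np.pi)
plan((588,327.5,290),.614-np.pi)
E
```

```text
[309. 158. 345. 227.] 0.82 (array([ 562.8, -192.1]), np.float64(1.437), np.float64(0.885)) tray xy -27.266077983322734 -37.269437766182705
[457.  25. 505.  93.] 0.63 (array([ 433.4, -276.9]), np.float64(0.843), np.float64(0.551)) tray xy -143.5667717714067 -139.29663327997852
[218. 101. 371. 297.] 0.4 (array([ 563.2, -191.3]), np.float64(1.43), np.float64(0.885)) tray xy -26.981626076552974 -36.4214477233549
t25.8 shift [-0.3816 -0.0418  0.001 ] turn z 0.987 psi -1.708 -> -2.695 q6 end~ -1.69 q6 -0.15
t25.8 shift [-0.5174  0.0465  0.0008] turn z 0.82 psi -1.708 -> -2.528 q6 end~ -1.76 q6 -0.15
```

>>> arm_command([
  [[-0.0398,0.0036,0],[0,0,0],1],
  [[-0.0398,0.0036,0],[0,0,0],1],
  [[-0.0398,0.0036,0],[0,0,0],1],
  [[-0.0398,0.0036,0],[0,0,0],1],
  [[-0.0398,0.0036,0],[0,0,0],1],
  [[-0.0398,0.0036,0],[0,0,0],1],
  [[-0.0398,0.0036,0],[0,0,0],1],
  [[-0.0398,0.0036,0],[0,0,0],1],
  [[-0.0398,0.0036,0],[0,0,0],1],
  [[-0.0398,0.0036,0],[0,0,0],1],
  [[-0.0398,0.0036,0],[0,0,0],1],
  [[-0.0398,0.0036,0],[0,0,0],1],
  [[-0.0398,0.0036,0],[0,0,0],1],
  [[0,0,0.01],[0,0,0.137],1],
  [[0,0,0.01],[0,0,0.137],1],
  [[0,0,0.01],[0,0,0.137],1],
  [[0,0,0.01],[0,0,0.137],1],
  [[0,0,0.01],[0,0,0.137],1],
  [[0,0,0.01],[0,0,0.135],1],
  [[0,0,0],[0,0,0],1],
])

```text
time: 27.8
eef_pos: [586.5, 327.1, 225.6]
tool_rot: [-0.302, 0.953, -0.001, -0.003]
contact_force: [-0.2, -0.1, -0.0]
opening: 85.3
gripper_force: 0.0
```

```bash
python3 look.py
```

```text
[142. 126. 186. 192.] 0.84 (array([658.7, 180.8]), np.float64(0.492), np.float64(0.888))
[302. 157. 334. 219.] 0.64 (array([588. , 326.4]), np.float64(0.564), np.float64(0.945))
[  0.   0.  88. 115.] 0.38 (array([629.9,  36.2]), np.float64(0.652), np.float64(0.498))
[587.2 327.2 228.3] 85.30744814675535 -2.524
```

>>> arm_command([
  [[0,0,0.02],[0,0,0.05],1],
  [[0,0,0.045],[0,0,0],1],
  [[0,0,0.045],[0,0,0],1],
  [[0,0,0.045],[0,0,0],1],
  [[0,0,0.025],[0,0,0],1],
  [[0,0,0.013],[0,0,0],1],
  [[0,0,0.004],[0,0,0],1],
  [[0,0,0],[0,0,0],1],
  [[0,0,0],[0,0,0],0],
  [[0,0,0],[0,0,0],0],
  [[0,0,0],[0,0,0],0],
  [[0,0,0],[0,0,0],0],
  [[0,0,0],[0,0,0],0],
  [[0,0,0],[0,0,0],0],
])

```text
time: 29.3
eef_pos: [587.9, 327.8, 33.4]
tool_rot: [-0.278, 0.96, 0.0, 0.001]
contact_force: [-0.4, 0.1, 4.9]
opening: 31.0
gripper_force: 61.2
```

>>> arm_command([
  [[0,0,-0.01],[0,0,0],0],
  [[0,0,-0.045],[0,0,0],0],
  [[0,0,-0.045],[0,0,0],0],
  [[0,0,-0.045],[0,0,0],0],
  [[0,0,-0.045],[0,0,0],0],
  [[0,0,0],[0,0,0],0],
])

```text
time: 29.9
eef_pos: [589.5, 328.0, 231.6]
tool_rot: [-0.278, 0.961, 0.002, 0.006]
contact_force: [1.6, 0.6, 0.5]
opening: 30.5
gripper_force: 60.6
```

```bash
python3 - <<'E'
from h import *
T=np.array([595,-159]); x=np.array([np.cos(-.14),np.sin(-.14)]); y=np.array([-x[1],x[0]])
plan((*(T+27*x-37*y),225),-1.71)
E
```

```text
t29.9 shift [ 0.259  -0.4603  0.0034] turn z -0.868 psi -2.578 -> -1.71 q6 end~ -0.14 q6 -1.81
```

>>> arm_command([
  [[0.0199,-0.0354,0],[0,0,0],0],
  [[0.0199,-0.0354,0],[0,0,0],0],
  [[0.0199,-0.0354,0],[0,0,0],0],
  [[0.0199,-0.0354,0],[0,0,0],0],
  [[0.0199,-0.0354,0],[0,0,0],0],
  [[0.0199,-0.0354,0],[0,0,0],0],
  [[0.0199,-0.0354,0],[0,0,0],0],
  [[0.0199,-0.0354,0],[0,0,0],0],
  [[0.0199,-0.0354,0],[0,0,0],0],
  [[0.0199,-0.0354,0],[0,0,0],0],
  [[0.0199,-0.0354,0],[0,0,0],0],
  [[0.0199,-0.0354,0],[0,0,0],0],
  [[0.0199,-0.0354,0],[0,0,0],0],
  [[0,0,0],[0,0,-0.145],0],
  [[0,0,0],[0,0,-0.145],0],
  [[0,0,0],[0,0,-0.145],0],
  [[0,0,0],[0,0,-0.145],0],
  [[0,0,0],[0,0,-0.145],0],
  [[0,0,0],[0,0,-0.143],0],
  [[0,0,0],[0,0,0],0],
])

```text
time: 31.9
eef_pos: [614.5, -199.6, 221.8]
tool_rot: [-0.657, 0.754, 0.0, -0.0]
contact_force: [-0.0, 0.2, -0.7]
opening: 30.4
gripper_force: 60.5
```

```bash
python3 - <<'E'
from h import *
T=np.array([595,-159]); x=np.array([np.cos(-.14),np.sin(-.14)]); y=np.array([-x[1],x[0]])
plan((*(T+27*x-37*y),148),-1.71); print(r.sense()["opening"])
E
```

```text
t31.9 shift [-0.0005 -0.0022  0.0738] turn z 0.001 psi -1.709 -> -1.71 q6 end~ -0.14 q6 -0.13
30.374219454731918
```

>>> arm_command([
  [[0,-0.002,0.03],[0,0,0],0],
  [[0,0,0.025],[0,0,0],0],
  [[0,0,0.014],[0,0,0],0],
  [[0,0,0.004],[0,0,0],0],
  [[0,0,0],[0,0,0],0],
  [[0,0,0],[0,0,0],0.5],
  [[0,0,0],[0,0,0],0.5],
  [[0,0,0],[0,0,0],0.5],
  [[0,0,0],[0,0,0],0.5],
  [[0,0,-0.02],[0,0,0],0.5],
  [[0,0,-0.04],[0,0,0],0.5],
  [[0,0,-0.04],[0,0,0],1],
  [[0,0,-0.04],[0,0,0],1],
  [[0,0,0],[0,0,0],1],
])

```text
time: 33.3
eef_pos: [617.9, -201.0, 297.5]
tool_rot: [-0.656, 0.755, -0.005, 0.003]
contact_force: [-0.6, 0.8, 0.9]
opening: 83.6
gripper_force: 0.0
```

```bash
python3 - <<'E'
from h import *
p=shot("wrist")
T=np.array([595,-159]); x=np.array([np.cos(-.14),np.sin(-.14)]); y=np.array([-x[1],x[0]])
for d in models.search_frame("stone1",p)[:4]:
  f=fitstone(p,d["box"],129,110,20); v=f[0]-T; print(np.round(d["box"]),round(d["conf"],2),f,"tray xy",v@x,v@y)
plan((658.5,181,240),.48-np.pi)
E
```

```text
[366. 160. 404. 230.] 0.97 (array([ 563. , -191.8]), np.float64(1.485), np.float64(0.879)) tray xy -27.10989771847343 -36.94446434439008
[306. 161. 339. 228.] 0.7 (array([ 616.6, -197.6]), np.float64(1.432), np.float64(0.884)) tray xy 26.77502974346051 -35.20820617749228
[502.  22. 552.  94.] 0.68 (array([ 454.1, -283.5]), np.float64(0.483), np.float64(0.561)) tray xy -122.14831609315311 -142.94351638184625
t33.4 shift [-0.383  0.012  0.051] turn z 0.952 psi -1.71 -> -2.662 q6 end~ -1.65 q6 -0.13
```

>>> arm_command([
  [[-0.0383,0.0012,0],[0,0,0],1],
  [[-0.0383,0.0012,0],[0,0,0],1],
  [[-0.0383,0.0012,0],[0,0,0],1],
  [[-0.0383,0.0012,0],[0,0,0],1],
  [[-0.0383,0.0012,0],[0,0,0],1],
  [[-0.0383,0.0012,0],[0,0,0],1],
  [[-0.0383,0.0012,0],[0,0,0],1],
  [[-0.0383,0.0012,0],[0,0,0],1],
  [[-0.0383,0.0012,0],[0,0,0],1],
  [[-0.0383,0.0012,0],[0,0,0],1],
  [[0,0,0.01],[0,0,0.136],1],
  [[0,0,0.01],[0,0,0.136],1],
  [[0,0,0.01],[0,0,0.136],1],
  [[0,0,0.01],[0,0,0.136],1],
  [[0,0,0.01],[0,0,0.136],1],
  [[0,0,0.01],[0,0,0.136],1],
  [[0,0,0],[0,0,0.136],1],
  [[0,0,0],[0,0,0],1],
])

```text
time: 35.2
eef_pos: [657.3, 180.7, 227.1]
tool_rot: [-0.237, 0.972, -0.0, -0.002]
contact_force: [1.0, 0.4, 0.5]
opening: 85.5
gripper_force: 0.0
```

```bash
python3 look.py; python3 -c "
from h import *
p=shot('wrist')
print([(np.round(d['box']),d['conf'], atz(p,[((d['box'][0]+d['box'][2])/2,(d['box'][1]+d['box'][3])/2)],30)) for d in models.search_frame('teacup',p)[:1]])
plan((658.5,181,30),.48-np.pi)"
```

```text
[305. 154. 338. 214.] 0.87 (array([658.4, 180.8]), np.float64(0.47), np.float64(0.935))
[657.7 180.9 228.4] 85.75771873929749 -2.658
[(array([313., 233., 382., 308.]), 0.66, array([[729.53191935, 252.92132898,  30.        ]]))]
t35.4 shift [-0.0007 -0.0003  0.1991] turn z 0.002 psi -2.659 -> -2.662 q6 end~ -1.65 q6 -1.65
```

>>> arm_command([
  [[0,0,0.02],[0,0,0],1],
  [[0,0,0.045],[0,0,0],1],
  [[0,0,0.045],[0,0,0],1],
  [[0,0,0.045],[0,0,0],1],
  [[0,0,0.025],[0,0,0],1],
  [[0,0,0.013],[0,0,0],1],
  [[0,0,0.005],[0,0,0],1],
  [[0,0,0],[0,0,0],1],
  [[0,0,0],[0,0,0],0],
  [[0,0,0],[0,0,0],0],
  [[0,0,0],[0,0,0],0],
  [[0,0,0],[0,0,0],0],
  [[0,0,0],[0,0,0],0],
  [[0,0,0],[0,0,0],0],
])

```text
time: 36.8
eef_pos: [658.4, 181.2, 32.5]
tool_rot: [-0.238, 0.971, 0.0, 0.001]
contact_force: [-0.6, 0.2, 4.4]
opening: 30.8
gripper_force: 61.0
```

>>> arm_command([
  [[0,0,-0.01],[0,0,0],0],
  [[0,0,-0.045],[0,0,0],0],
  [[0,0,-0.045],[0,0,0],0],
  [[0,0,-0.045],[0,0,0],0],
  [[0,0,-0.045],[0,0,0],0],
  [[0,0,0],[0,0,0],0],
])

```text
time: 37.4
eef_pos: [660.0, 181.0, 230.7]
tool_rot: [-0.238, 0.971, 0.0, 0.006]
contact_force: [-0.5, -0.0, -1.9]
opening: 30.7
gripper_force: 60.5
```

```bash
python3 - <<'E'
from h import *
T=np.array([595,-159]); x=np.array([np.cos(-.14),np.sin(-.14)]); y=np.array([-x[1],x[0]])
plan((*(T+0*x+34*y),225),-1.71)
E
```

```text
t37.4 shift [ 0.1949 -0.2439  0.0039] turn z -0.952 psi -2.662 -> -1.71 q6 end~ -0.26 q6 -1.65
```

>>> arm_command([
  [[0.0244,-0.0305,0],[0,0,0],0],
  [[0.0244,-0.0305,0],[0,0,0],0],
  [[0.0244,-0.0305,0],[0,0,0],0],
  [[0.0244,-0.0305,0],[0,0,0],0],
  [[0.0244,-0.0305,0],[0,0,0],0],
  [[0.0244,-0.0305,0],[0,0,0],0],
  [[0.0244,-0.0305,0],[0,0,0],0],
  [[0.0244,-0.0305,0],[0,0,0],0],
  [[0,0,0],[0,0,-0.136],0],
  [[0,0,0],[0,0,-0.136],0],
  [[0,0,0],[0,0,-0.136],0],
  [[0,0,0],[0,0,-0.136],0],
  [[0,0,0],[0,0,-0.136],0],
  [[0,0,0],[0,0,-0.136],0],
  [[0,0,0],[0,0,-0.136],0],
  [[0,0,0],[0,0,0],0],
])

```text
time: 39.0
eef_pos: [597.0, -125.6, 220.9]
tool_rot: [-0.657, 0.754, 0.0, -0.0]
contact_force: [1.0, -0.8, -1.5]
opening: 31.0
gripper_force: 60.3
```

```bash
python3 - <<'E'
from h import *
T=np.array([595,-159]); x=np.array([np.cos(-.14),np.sin(-.14)]); y=np.array([-x[1],x[0]])
plan((*(T+0*x+34*y),147.5),-1.71); print(r.sense()["opening"])
E
```

```text
t39.0 shift [-0.0006 -0.0027  0.0734] turn z 0.001 psi -1.709 -> -1.71 q6 end~ -0.26 q6 -0.26
31.040438308370398
```

>>> arm_command([
  [[-0.001,-0.003,0.03],[0,0,0],0],
  [[0,0,0.025],[0,0,0],0],
  [[0,0,0.014],[0,0,0],0],
  [[0,0,0.004],[0,0,0],0],
  [[0,0,0],[0,0,0],0],
  [[0,0,0],[0,0,0],0.5],
  [[0,0,0],[0,0,0],0.5],
  [[0,0,0],[0,0,0],0.5],
  [[0,0,0],[0,0,0],0.5],
  [[0,0,-0.02],[0,0,0],0.5],
  [[0,0,-0.04],[0,0,0],0.5],
  [[0,0,-0.04],[0,0,0],0.28],
  [[0,0,-0.04],[0,0,0],0.28],
  [[0,0,0],[0,0,0],0.28],
])

```text
time: 40.4
eef_pos: [601.9, -125.8, 296.2]
tool_rot: [-0.656, 0.755, -0.004, 0.004]
contact_force: [-0.8, -0.7, 0.1]
opening: 23.9
gripper_force: 0.0
```

```bash
python3 ov.py w8; python3 - <<'E'
from h import *
p=shot("wrist")
T=np.array([595,-159]); x=np.array([np.cos(-.14),np.sin(-.14)]); y=np.array([-x[1],x[0]])
for d in models.search_frame("stone1",p)[:4]:
  f=fitstone(p,d["box"],129,110,20); v=f[0]-T; print(np.round(d["box"]),round(d["conf"],2),f,"tray xy",v@x,v@y)
plan((*(T-110.5*y),200),-1.71+np.pi/2)
E
```

```text
40.45 24.06851606528848 [ 601.4 -125.3  292.5] -1.71 [-0.   0.3 -1. ]
[491.   0. 532.  23.] 0.91 (array([ 441. , -276.9]), np.float64(-0.886), np.float64(0.797)) tray xy -136.04113020019065 -138.23610560868232
[304. 155. 344. 230.] 0.85 (array([ 600.9, -120.7]), np.float64(1.439), np.float64(0.904)) tray xy 0.49777308678027943 38.74857703134499
[335.  71. 376. 154.] 0.75 (array([ 563.3, -193. ]), np.float64(1.426), np.float64(0.931)) tray xy -26.6453811820366 -38.090860605451965
[270.  72. 308. 149.] 0.64 (array([ 616. , -198.9]), np.float64(1.432), np.float64(0.925)) tray xy 26.362306194770415 -36.57921284135526
t40.5 shift [0.1451 0.0007 0.0878] turn z -1.571 psi -1.71 -> -0.139 q6 end~ 1.55 q6 -0.26
```

View pics/w8.png

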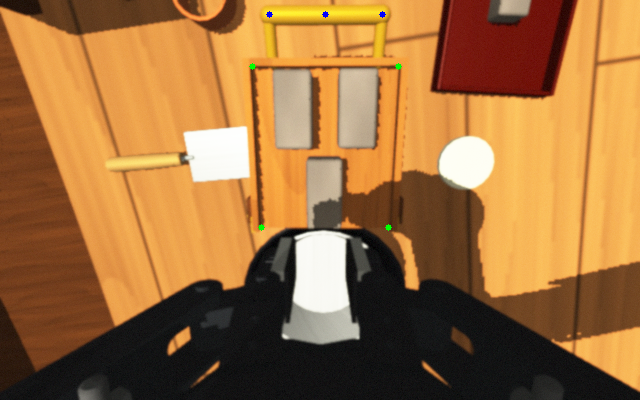

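The wrist view shows all three stones on the tray, centred at about (293,108), (357,108) and (324,195). The tray and bar overlays line up too. Going to the bar.

>>> arm_command([
  [[0.0363,0,0],[0,0,0],0.28],
  [[0.0363,0,0],[0,0,0],0.28],
  [[0.0363,0,0],[0,0,0],0.28],
  [[0.0363,0,0],[0,0,0],0.28],
  [[0,0,0],[0,0,-0.143],0.28],
  [[0,0,0],[0,0,-0.143],0.28],
  [[0,0,0],[0,0,-0.143],0.28],
  [[0,0,0],[0,0,-0.143],0.28],
  [[0,0,0],[0,0,-0.143],0.28],
  [[0,0,0],[0,0,-0.143],0.28],
  [[0,0,0],[0,0,-0.143],0.28],
  [[0,0,0],[0,0,-0.143],0.28],
  [[0,0,0],[0,0,-0.143],0.28],
  [[0,0,0],[0,0,-0.143],0.28],
  [[0,0,0],[0,0,-0.141],0.28],
  [[0,0,0.04],[0,0,0],0.28],
  [[0,0,0.04],[0,0,0],0.28],
  [[0,0,0],[0,0,0],0.28],
])

```text
time: 42.35
eef_pos: [577.4, -267.3, 199.2]
tool_rot: [0.998, -0.069, -0.007, -0.002]
contact_force: [-0.9, -0.4, -0.6]
opening: 23.8
gripper_force: 0.0
```

```bash
python3 ov.py w9; python3 - <<'E'
from h import *
T=np.array([595,-159]); x=np.array([np.cos(-.14),np.sin(-.14)]); y=np.array([-x[1],x[0]])
plan((*(T-110.5*y),138),-.14)
print(psi())
E
```

```text
42.4 23.51041144400232 [ 578.6 -268.3  204.1] -0.139 [0.5 0.5 1. ]
t42.4 shift [ 0.0015 -0.      0.066 ] turn z 0.001 psi -0.139 -> -0.14 q6 end~ 1.55 q6 1.55
-0.138824042543132
```

View pics/w9.png

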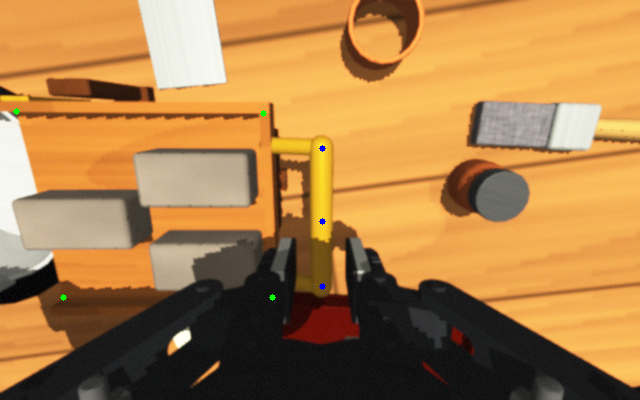

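The bar at (322,148–290) lies midway between the fingers. I'll descend and grip lightly.

>>> arm_command([
  [[0.001,0,0.03],[0,0,0],0.28],
  [[0,0,0.02],[0,0,0],0.28],
  [[0,0,0.012],[0,0,0],0.28],
  [[0,0,0.004],[0,0,0],0.28],
  [[0,0,0],[0,0,0],0.28],
  [[0,0,0],[0,0,0],0],
  [[0,0,0],[0,0,0],0],
  [[0,0,0],[0,0,0],0],
  [[0,0,0],[0,0,0],0],
], newtons=35)

```text
time: 43.3
eef_pos: [582.1, -268.3, 144.3]
tool_rot: [0.998, -0.069, 0.001, -0.0]
contact_force: [-0.5, 5.1, 3.4]
opening: 12.5
gripper_force: 34.5
```

```bash
python3 - <<'E'
from h import *
s=r.sense();print(s["eef_pos"],s["opening"],s["gripper_force"],s["contact_force"])
b=lambda t:np.array([185-185*np.cos(t)+62*np.sin(t), 62*np.cos(t)+185*np.sin(t)-62])
th=np.arange(0,.86,.05)
for t,d in zip(th[1:],np.diff([b(t) for t in th],axis=0)): print(round(t,2),d.round(1))
E
```

```text
[ 582.13660254 -268.32034128  144.26534745] 12.486956385232785 34.4969379901886 [-0.48250899  5.07060964  3.40958048]
0.05 [3.3 9.2]
0.1 [3.8 9. ]
0.15 [4.2 8.8]
0.2 [4.7 8.6]
0.25 [5.1 8.3]
0.3 [5.5 8.1]
0.35 [5.9 7.8]
0.4 [6.3 7.5]
0.45 [6.6 7.1]
0.5 [7.  6.8]
0.55 [7.3 6.4]
0.6 [7.6 6.1]
0.65 [7.9 5.7]
0.7 [8.2 5.3]
0.75 [8.5 4.9]
0.8 [8.7 4.4]
0.85 [8.9 4. ]
```

>>> arm_command([
  [[0,-0.0033,-0.0092],[0,0,0],0],
  [[0,-0.0038,-0.009],[0,0,0],0],
  [[0,-0.0042,-0.0088],[0,0,0],0],
  [[0,-0.0047,-0.0086],[0,0,0],0],
  [[0,-0.0051,-0.0083],[0,0,0],0],
  [[0,-0.0055,-0.0081],[0,0,0],0],
  [[0,-0.0059,-0.0078],[0,0,0],0],
  [[0,0,0],[0,0,0],0],
  [[0,-0.0032,-0.0038],[0,0,0],0],
  [[0,-0.0032,-0.0037],[0,0,0],0],
  [[0,0,0],[0,0,0],0],
])

```text
time: 44.4
eef_pos: [587.1, -231.7, 211.5]
tool_rot: [0.998, -0.07, 0.001, 0.001]
contact_force: [3.9, -5.7, 0.4]
opening: 12.8
gripper_force: 34.5
```

```bash
cat > chk.py <<'E'
from h import *
s=r.sense();print(s["time"],s["eef_pos"].round(1),s["opening"],s["gripper_force"],s["contact_force"].round(1))
for n in("scene","top"):
    p=shot(n); print(n,[(np.round(d["box"]).tolist(),round(d["conf"],2)) for d in models.search_frame("stone1",p)[:6]])
E
python3 chk.py
```

```text
44.4 [ 587.1 -231.7  211.5] 12.780742413619084 34.54367995262146 [ 3.9 -5.7  0.4]
scene [([254.0, 186.0, 282.0, 205.0], 0.85), ([260.0, 178.0, 288.0, 195.0], 0.62), ([287.0, 189.0, 308.0, 210.0], 0.57), ([231.0, 176.0, 246.0, 185.0], 0.45)]
top [([349.0, 193.0, 369.0, 200.0], 0.72), ([354.0, 176.0, 364.0, 186.0], 0.63), ([382.0, 250.0, 398.0, 263.0], 0.61), ([336.0, 182.0, 352.0, 193.0], 0.57)]
```

>>> arm_command([
  [[0,-0.0033,-0.0036],[0,0,0],0],
  [[0,-0.0033,-0.0036],[0,0,0],0],
  [[0,-0.0035,-0.0034],[0,0,0],0],
  [[0,-0.0035,-0.0034],[0,0,0],0],
  [[0,0,0],[0,0,0],0],
  [[0,-0.0036,-0.0032],[0,0,0],0],
  [[0,-0.0037,-0.0032],[0,0,0],0],
  [[0,0,0],[0,0,0],0],
  [[0,-0.0038,-0.003],[0,0,0],0],
  [[0,-0.0038,-0.003],[0,0,0],0],
  [[0,0,0],[0,0,0],0],
  [[0,0,0],[0,0,0],0],
])

```text
time: 45.8
eef_pos: [590.9, -204.5, 239.1]
tool_rot: [0.998, -0.07, 0.002, 0.002]
contact_force: [2.5, -6.4, 4.8]
opening: 12.4
gripper_force: 34.4
```

```bash
python3 chk.py
```

```text
45.8 [ 590.9 -204.5  239.1] 12.408256740279342 34.423282742500305 [ 2.5 -6.4  4.8]
scene [([288.0, 195.0, 314.0, 219.0], 0.65), ([291.0, 186.0, 317.0, 207.0], 0.53), ([323.0, 218.0, 328.0, 237.0], 0.5), ([229.0, 174.0, 250.0, 184.0], 0.46), ([247.0, 164.0, 375.0, 256.0], 0.16)]
top [([358.0, 238.0, 422.0, 282.0], 0.73), ([381.0, 251.0, 400.0, 265.0], 0.49)]
```

>>> arm_command([
  [[0,0,0],[0,0,0],0],
  [[0,0,0],[0,0,0],0],
  [[0,0,0],[0,0,0],0],
  [[0,0,0],[0,0,0],0],
  [[0,-0.004,-0.0028],[0,0,0],0],
  [[0,-0.004,-0.0028],[0,0,0],0],
  [[0,0,0],[0,0,0],0],
  [[0,-0.0041,-0.0026],[0,0,0],0],
  [[0,-0.0041,-0.0026],[0,0,0],0],
  [[0,0,0],[0,0,0],0],
  [[0,0,0],[0,0,0],0],
  [[0,0,0],[0,0,0],0],
  [[0,0,0],[0,0,0],0],
])

```text
time: 47.3
eef_pos: [593.1, -189.0, 250.8]
tool_rot: [0.998, -0.07, 0.002, 0.003]
contact_force: [1.4, -6.7, 6.7]
opening: 12.2
gripper_force: 34.4
```

```bash
python3 chk.py; python3 - <<'E'
from h import *
p=shot("scene");crop(p,(210,130,410,280),"s10",3.5)
E
```

```text
47.3 [ 593.1 -189.   250.8] 12.24200044013794 34.397867918014526 [ 1.4 -6.7  6.7]
scene [([231.0, 173.0, 252.0, 184.0], 0.74), ([333.0, 225.0, 354.0, 240.0], 0.56), ([317.0, 202.0, 338.0, 228.0], 0.5), ([314.0, 227.0, 332.0, 241.0], 0.49)]
top [([384.0, 251.0, 400.0, 264.0], 0.74), ([358.0, 234.0, 425.0, 284.0], 0.41)]
```

View pics/s10.png

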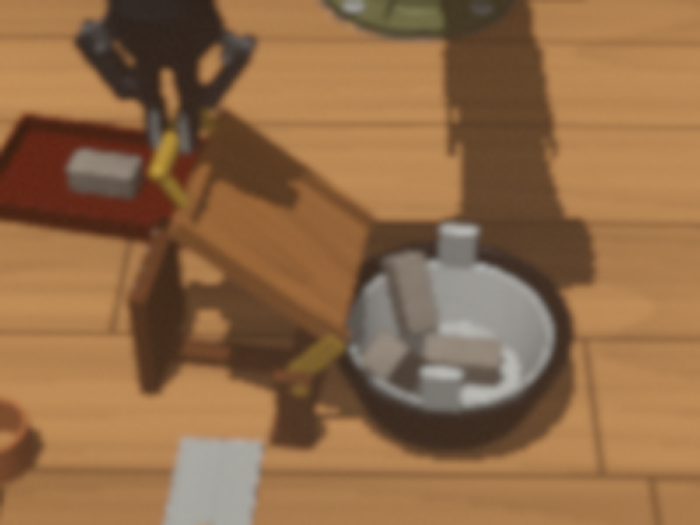

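All three stones are in the pan, at crop (410,290), (385,355) and (462,352). Bringing the tray back level.

>>> arm_command([
  [[0,0.0041,0.0026],[0,0,0],0],
  [[0,0.0041,0.0026],[0,0,0],0],
  [[0,0.008,0.0056],[0,0,0],0],
  [[0,0.0076,0.006],[0,0,0],0],
  [[0,0.0073,0.0064],[0,0,0],0],
  [[0,0.007,0.0068],[0,0,0],0],
  [[0,0.0066,0.0072],[0,0,0],0],
  [[0,0.0064,0.0075],[0,0,0],0],
  [[0,0.0059,0.0078],[0,0,0],0],
  [[0,0.0055,0.0081],[0,0,0],0],
  [[0,0.0051,0.0083],[0,0,0],0],
  [[0,0.0047,0.0086],[0,0,0],0],
  [[0,0.0042,0.0088],[0,0,0],0],
  [[0,0.0038,0.009],[0,0,0],0],
  [[0,0.003,0.007],[0,0,0],0],
  [[0,0,0],[0,0,0],0],
])

```text
time: 49.15
eef_pos: [581.9, -268.2, 144.6]
tool_rot: [0.998, -0.069, 0.001, -0.0]
contact_force: [3.5, -0.0, 2.0]
opening: 12.5
gripper_force: 37.2
```

>>> arm_command([
  [[0,0,0],[0,0,0],0.28],
  [[0,0,0],[0,0,0],0.28],
  [[0,0,0],[0,0,0],0.28],
  [[0,0,-0.01],[0,0,0],0.28],
  [[0,0,-0.03],[0,0,0],0.28],
  [[0,0,-0.045],[0,0,0],0.28],
  [[0,0,-0.045],[0,0,0],0.28],
  [[0,0,-0.04],[0,0,0],0.28],
  [[0,-0.045,0],[0,0,0],0.28],
  [[0,-0.045,0],[0,0,0],0.28],
  [[0,-0.045,0],[0,0,0],0.28],
  [[0,-0.045,0],[0,0,0],0.28],
  [[0,-0.045,0],[0,0,0],0.28],
  [[-0.03,0,-0.02],[0,0,0],0.28],
  [[-0.03,0,0],[0,0,0],0.28],
  [[0,0,0],[0,0,0],0.28],
])

```text
time: 50.75
eef_pos: [551.2, -37.1, 337.9]
tool_rot: [0.998, -0.069, 0.002, -0.0]
contact_force: [1.1, -0.8, 0.7]
opening: 23.8
gripper_force: 0.0
```

```bash
python3 chk.py; python3 - <<'E'
from h import *
p=shot("wrist"); print(np.round(proj(p,[[622,20,45],[622,20,65]]),0)); a=p["image"][:,:,::-1].copy()
X=[(622+82*np.cos(t),20+82*np.sin(t),65) for t in np.linspace(0,6.28,24)]
for v in proj(p,X): cv2.circle(a,tuple(int(k) for k in v.round()),2,(0,0,255),-1)
print([(np.round(d["box"]).tolist(),round(d["conf"],2)) for d in models.search_frame("stone1",p)])
b=shot("scene")["image"][130:280,200:420,::-1];t=shot("top")["image"][120:290,260:440,::-1]
m=np.zeros((600,700,3),np.uint8);m[:350,:560]=cv2.resize(a,(560,350));m[350:,:367]=cv2.resize(b,(367,250));m[350:,370:634]=cv2.resize(t,(264,250))
cv2.imwrite("pics/m11.png",m)
E
```

```text
50.75 [551.2 -37.1 337.9] 23.75075563211134 0.0 [ 1.1 -0.8  0.7]
scene [([317.0, 203.0, 337.0, 225.0], 0.84), ([334.0, 226.0, 352.0, 240.0], 0.69), ([232.0, 172.0, 250.0, 184.0], 0.63)]
top [([311.0, 190.0, 323.0, 204.0], 0.68), ([383.0, 255.0, 400.0, 264.0], 0.45)]
[[267. 121.]
 [264. 121.]]
[([275.0, 64.0, 315.0, 117.0], 0.93), ([235.0, 113.0, 288.0, 140.0], 0.9), ([485.0, 248.0, 540.0, 279.0], 0.87), ([280.0, 136.0, 322.0, 188.0], 0.83)]
```

View pics/m11.png

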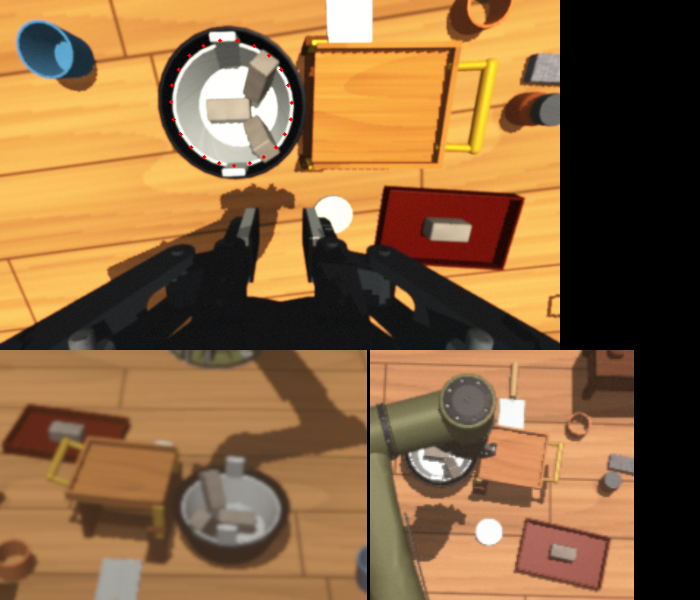

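```bash
python3 - <<'E'
from h import *
p=shot("wrist");s=shot("scene");M=np.array([622,20,45])
for n,a,b in(("far",(295,90.5),(327,214)),("mid",(261.5,126.5),(343,233)),("near",(301,162),(323,234))):
    # mask-free check: triangulated centre
    x,e=tri([(p,a),(s,b)]);print(n,x.round(),round(e[0],1),"dist",np.linalg.norm(x-M).round())
for d in models.search_frame("stone1",s): print(np.round(d["box"]),round(d["conf"],2))
g=cv2.resize(p["image"][50:200,190:340,::-1],(560,560),interpolation=cv2.INTER_CUBIC)
cv2.imwrite("pics/w12.png",g)
E
```

```text
far [646. -20. 126.] 5.6 dist 94.0
mid [616.  32.  25.] 0.9 dist 24.0
near [555. -15. -42.] 7.8 dist 116.0
[317. 204. 338. 227.] 0.73
[312. 224. 332. 242.] 0.69
[334. 228. 354. 240.] 0.62
[230. 174. 249. 182.] 0.52
```

View pics/w12.png

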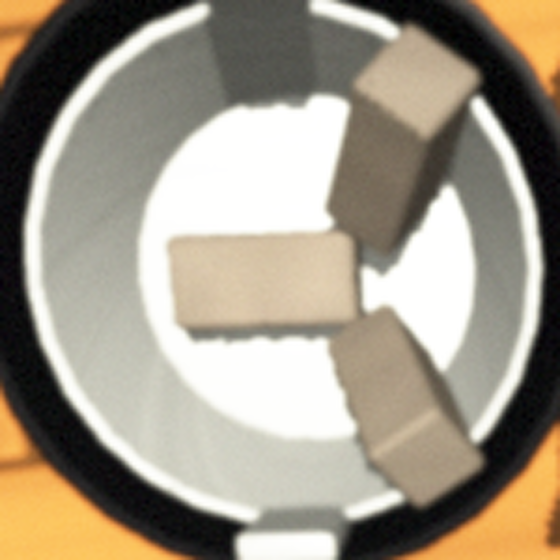

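```bash
python3 - <<'E'
from h import *
p=shot("wrist");s=shot("scene");M=np.array([622,20,45])
for n,a,b in(("+x",(297,88),(322,233)),("mid",(260,125),(344,234)),("-x",(300,159),(327.5,215.5))):
    x,e=tri([(p,a),(s,b)]);print(n,x.round(),round(e[0],1),"dist",np.linalg.norm(x-M).round())
E
```

```text
+x [654. -26.  63.] 1.3 dist 58.0
mid [618.  35.  23.] 1.3 dist 27.0
-x [570. -13.  49.] 1.3 dist 62.0
```

The last views show three stones in the pan, each 27–62 mm from pan_mid, the tray level, and one stone in the red tray. Handing in.

```bash
python3 -c "
from rig import r
print(r.close_job())"
```

```text
the job is handed in; nothing more can be done
None
```

The job is handed in with no verdict returned; the last camera views showed the pan nested in the basin with three stones in it, the tipping tray back level, and the one leftover stone in the red tray.

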